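# Load a twist-lid grinder and hold it on run

## Robot

A 6-joint arm with a two-finger parallel gripper is mounted at the origin on the work surface. World frame = base frame: x ahead of the robot, y to its left, z up, the work surface at z = 0. Lengths are in mm, angles in degrees, forces in N, time in s.
With the tool pointing down it reaches from about 325 to 900 mm from the base axis. Payload 3.5 kg.
Tool frame: the origin (TCP) lies between the finger pads; the fingertips stand 17 mm ahead of it and the grasp point (between the pads) lies 2 mm behind it; z points along the fingers, y is the line along which they close (so a half turn about z gives the same grasp; the last joint's range is limited). The gripper opens to 85 mm and grips with 20 to 120 N. Pads are 22 mm wide; open, the fingers measure 114 mm over their backs; the gripper's body (76 mm by 85 mm) begins 54 mm behind the grasp point. The pads swing forward as they close: fully open they stand 13 mm farther back than shut.
Start: joints at [59.851, 15.837, -1.513, 72.651, 0, 84.076], TCP at [256.453, 569.959, 223.613] pointing down, gripper open.
Joint ranges: [-178.77, 178.77], [-48.84, 107.48], [-61.69, 71.31], [-111.58, 123.2], [-90, 87.43], [-180, 180]. Speed limits (degrees/s): [147.25, 147.25, 180, 180, 180, 180].

## Interface

Orientations are given as [roll, pitch, yaw] about the fixed x, y, z axes, in that order (R = Rz(yaw) Ry(pitch) Rx(roll)).
In Python, from station import manip, optics gives the robot as it stands.
- The arm moves only by the tool drive_tool, never from a script. Its argument "moves" is a list of rows, each an object of numbers: "tx", "ty", "tz": the shift along the tool's x, y, z normalised to -1 to 1, where 1 is 0.05 m; "ax", "ay", "az": the turn, a rotation vector about the tool's x, y, z normalised to -1 to 1, where 1 is 30 degrees; "gripper": the closure, from -1 (fully open) to 1 (shut). A call has 1 to 12 rows; each row shifts and turns the commanded pose from where the row before left it, along the tool's axes as they then stand; what a row does not reach is not made up. A row lasts 1/12 s, in which the tool goes at most 41.7 mm and 7.16 degrees, less where a joint would pass 70% of its speed; a pose out of reach is approached as far as the arm can. A call with a number of a shift or a turn outside -1 to 1 is refused whole. A call with a gripper value outside its range is refused whole. The fingers move at their own pace and stop on an object; "force" is the grip in N (left out, the last holds). Time passes only in rows, so rows that do not move let the fingers close. It gives the time, the measured TCP pose, the force, the opening and the grip force at its end, in the units of the state.
- manip.state(): the state, without advancing time (a new reading comes with each control period).
- optics.capture(name): name is "side" or "top"; returns the picture (400x640x3 uint8, blue, green, red); there is no depth.
- optics.calibration(name): a dict with "fx", "fy", "cx", "cy" (pixels), "pose" (4x4, takes a point from camera to world coordinates). Camera axes: x right, y up, looking along -z (the intrinsics and any distortion apply to the point x, -y, -z); pixel columns grow to the right and rows downward; lengths in mm; the calibration is good to about 2 mm. A picture is of the moment at which its call begins. calibration takes no time and is no camera call.
- manip.sign_off(): hands the job in; it is judged then, once.
Trained networks look in the newest picture that a camera, given by its name, has taken for a name from the list of things; names that differ only in an ending like _2 or _b are one class to them, and where a whole thing is asked for, a point or a joint stands for the part that bears it (a point fixed in the world has none). Each returns a list of dicts, best first, with "confidence" (0 to 1); they miss things now and then, are a little off and sometimes report something else, mostly with a low value. They report only what shows in the picture. A call takes as long as a camera call. They do not tell look-alikes from the thing itself.
- optics.outline_of(camera, label): "pixels" (400x640 bool, what is visible of it) and "bbox" ([left, top, right, bottom] in pixels, round what is visible of it).
- optics.landmark_of(camera, label): "position" ([column, row] in pixels: a listed point, or the origin of a listed thing).
The state is a dict: "clock": time; "qpos": joint angles; "qvel": joint speeds; "tau": joint torques, N m; "tool_pos": TCP position; "ee_rot": TCP orientation; "ft_force": force on the tool from outside, world axes, zero at the start; "moment": the same for the moment, N m; "opening": opening from 0.0 (shut) to 1.0 (fully open); "gripper_force": force on a finger pad.
Only numpy, scipy, OpenCV 4.12 (cv2) and the standard library are available. Lean on these libraries where they do the work, as an engineer would, in place of code of your own. Each camera call takes 0.05 s, during which the arm holds its last target. There are 200 camera calls.

## Task

Tip the four sugar lumps off the open-ended steel tray into the grinder's bowl, without touching the lumps, and set the empty tray back down flat on the table. Then put the grinder's lid on with its lugs down through the two notches and twist it clockwise against its spring to the run mark, half-way (45 degrees) to the lock; never let it reach the lock click. Finish while still gripping the lid and holding it there, and leave the saucers, tin, teapot, lantern and cake stand where they are.

Things in the scene. Friction and masses are not known exactly. Their poses are not given: they have to be found in the camera images.
- grinder: Electric grinder fixed to the table: upright black drum 108 mm across (112 at the foot), 122 mm high, open at the top; origin on its axis at the table, z up. A flat steel ring (38 to 44 mm radius, top 122 mm up) round the mouth is broken by two notches, each 30 degrees wide, on the grinder's +x and -x axes; the lid's lugs go down through them. Same after a half turn.
- mouth (a point): Centre of the grinder's mouth, level with the rim, 122 mm above the table; same axes as the grinder. The mouth is 76 mm across; the steel bowl below it has its floor 60 mm below the rim.
- run_mark (a point): Run mark: one small raised steel rib on the black rim, 50 mm from the axis, 45 degrees clockwise (seen from above) of the +x notch; its twin stands opposite. The lid is at run when its bar lies along the line through both.
- lock_mark (a point): Lock mark: a pair of ribs like the run mark, 90 degrees clockwise of the +x notch; its twin stands opposite. The lid clicks in when its bar points here. Do not go there.
- switch_ring (a joint): Sprung ring inside the rim, pushed clockwise by the lid's lugs; rad, 0 at rest. A lid turned clockwise by A from the middle of the notches meets it at about A = 0.13 and moves it to A - 0.13: 0.65 at the run mark (A = 0.785). The lock click begins at 1.2. It pushes back with 0.06 N m at first, 0.11 at run, so a lid that is let go turns back.
- lid_grip (a point): Loose lid, about 140 g, plug down on the table: black plug 72 mm across, 15 mm tall, on it a black cap 92 mm across, 5 mm thick, on that a grey upright grip bar 66 long, 16 wide, 34 mm tall. This point is on the lid's axis in the bar, 42 mm above the plug's foot, 22 above the cap, 12 below the bar's top. x along the bar, z up. Fully on, the cap lies on the rim and this point is 149 mm above the table.
- lid_lug (a point): One of the lid's two lugs, under the +x end of the bar, its twin under the other end: 12 mm wide, 6 tall, reaching to 43 mm radius, near the plug's foot. Same axes as the lid, which goes on either way round. Play in the mouth is 2 mm all round, in the notches about 5 degrees either way.
- tray_grip (a point): Loose tray, about 170 g: flat steel pan 100 mm long, 52 wide, walls 20 to 27 mm high, open at its front lip, a straight bar handle (70 long, 14 wide, 12 mm thick) at its back. This point is the handle's middle, 85 mm behind the pan's centre, 27 mm above the underside (and the table). x points from pan to handle, z up. The lumps slide off once it is tipped lip-down by 30 to 37 degrees.
- tray_lip (a point): Middle of the tray's open front lip, on top of its 3 mm floor: 135 mm ahead of the handle point and 24 mm below it. Same axes as the tray.
- lump1_center (a point): Centre of sugar lump 1: pale block 17 x 17 x 16 mm, 10 g, lying loose in the rear half of the tray.
- lump2_center (a point): Centre of sugar lump 2: pale block 17 x 17 x 16 mm, 10 g, lying loose in the rear half of the tray.
- lump3_center (a point): Centre of sugar lump 3: pale block 17 x 17 x 16 mm, 10 g, lying loose in the rear half of the tray.
- lump4_center (a point): Centre of sugar lump 4: pale block 17 x 17 x 16 mm, 10 g, lying loose in the rear half of the tray.
- saucer_a: White ceramic saucer, 110 mm across, 18 mm high; origin under its centre. Leave it alone.
- saucer_b: A second, identical saucer. Leave it alone.
- gift_tin: Octagonal silver gift tin, 113 mm across its flats, 73 mm high; origin under its centre. Leave it alone.
- teapot: Glass teapot, 132 mm across (200 mm with spout and handle), 124 mm high; origin under its centre. Leave it alone.
- lantern: Red plastic lantern, 100 mm square, 227 mm high; origin under its centre. Leave it alone.
- cake_stand: Stainless steel cake stand, 210 mm across, 97 mm high; origin under its centre. Leave it alone.
There are look-alikes about, which are no part of the job. Leave any brown or yellow look-alike of the part that bears lid_grip alone.

How it is judged:
By the outcome, as a careful person would: the job done as asked, in the order asked, and still so for the second after the job is handed in, while the arm keeps its last pose, push and grip.
It also fails if it takes over 72 s, if anything falls off the work surface, if the arm or the gripper's body presses on something with over 40 N, if the wrist force passes 120 N, or if a joint passes its speed limit or range.

## Working session

There is one attempt and no reset: what is moved stays moved. The work goes in short steps, Python scripts to look and compute and a tool call to move; the robot and the scene stay as the last step left them, time stands still between calls to the robot, and variables do not carry over. Pictures are saved under pics/ and viewed, at most 10 in all, crops included, and the job is handed in when it is done.

Besides the shell and the picture viewer there is one more tool, called after "Emit:" as name(argument=value, ...), one argument or row to a line, values as JSON. drive_tool: Moves the arm, as the interface text tells. Scaled input: -1 to 1 covers 0.05 m each way for a shift and 30 degrees each way for a turn. Its arguments: {"type":"object","properties":{"moves":{"type":"array","items":{"type":"object","properties":{"tx":{"type":"number","minimum":-1,"maximum":1},"ty":{"type":"number","minimum":-1,"maximum":1},"tz":{"type":"number","minimum":-1,"maximum":1},"ax":{"type":"number","minimum":-1,"maximum":1},"ay":{"type":"number","minimum":-1,"maximum":1},"az":{"type":"number","minimum":-1,"maximum":1},"gripper":{"type":"number"}}}},"force":{"type":"number"}},"required":["moves"]}

```bash
ls; mkdir -p pics; cat > h.py <<'E'
import numpy as np, cv2
from station import manip, optics
def shot(c,n):
    im=np.asarray(optics.capture(c)); cv2.imwrite(f'pics/{n}.png',im); return im
def ray(c,p):
    k=optics.calibration(c); T=np.array(k['pose'])
    d=np.array([(p[0]-k['cx'])/k['fx'],-(p[1]-k['cy'])/k['fy'],-1.])
    return T[:3,3],T[:3,:3]@d
def atz(c,p,z):
    o,d=ray(c,p); return o+d*(z-o[2])/d[2]
def tri(p1,p2,c1='side',c2='top'):
    o1,d1=ray(c1,p1);o2,d2=ray(c2,p2)
    A=np.stack([d1,-d2],1);s=np.linalg.lstsq(A,o2-o1,rcond=None)[0]
    a=o1+s[0]*d1;b=o2+s[1]*d2
    return (a+b)/2,np.linalg.norm(a-b)
def proj(c,P):
    k=optics.calibration(c);T=np.linalg.inv(np.array(k['pose']));q=T[:3,:3]@np.array(P)+T[:3,3]
    return [k['cx']+k['fx']*q[0]/-q[2],k['cy']+k['fy']*q[1]/q[2]]
E
python3 - <<'E'
from h import *
np.set_printoptions(precision=1,suppress=True)
a=shot('side','s0');b=shot('top','t0')
cv2.imwrite('pics/both0.png',np.vstack([a,b])[:, :].copy() if 0 else cv2.resize(np.vstack([a,b]),(480,600)))
for c in('side','top'):
    k=optics.calibration(c);print(c,{q:np.array(v) for q,v in k.items()})
for n in['grinder','mouth','run_mark','lock_mark','lid_grip','lid_lug','tray_grip','tray_lip','lump1_center','saucer_a','gift_tin','teapot','lantern','cake_stand']:
    for c in('side','top'):
        print(n,c,[(np.round(d['position'],1).tolist(),round(d['confidence'],2)) for d in optics.landmark_of(c,n)][:5])
E
```

```text
pics
side {'fx': array(382.9), 'fy': array(382.9), 'cx': array(320.8), 'cy': array(195.2), 'pose': array([[   1. ,    0.1,   -0.1,  429.6],
       [  -0.1,    0.7,   -0.7, -964.4],
       [   0. ,    0.7,    0.7,  979.9],
       [   0. ,    0. ,    0. ,    1. ]])}
top {'fx': array(448.8), 'fy': array(448.8), 'cx': array(324.5), 'cy': array(204.8), 'pose': array([[   0. ,    1. ,   -0.1,  449.6],
       [  -1. ,    0. ,    0. ,   22.7],
       [   0. ,    0.1,    1. , 1875.9],
       [   0. ,    0. ,    0. ,    1. ]])}
grinder side [([310.3, 223.1], 0.77)]
grinder top [([331.7, 215.0], 0.94)]
mouth side [([305.4, 199.1], 0.66)]
mouth top []
run_mark side [([320.0, 202.6], 0.98)]
run_mark top [([341.1, 204.5], 0.91)]
lock_mark side [([312.4, 208.8], 0.66), ([275.0, 192.0], 0.43)]
lock_mark top [([345.1, 213.1], 0.88), ([246.2, 228.4], 0.64)]
lid_grip side [([326.3, 150.6], 0.74), ([255.1, 155.0], 0.73), ([288.7, 157.9], 0.55)]
lid_grip top [([243.5, 227.6], 0.96), ([240.2, 186.1], 0.83), ([231.8, 259.8], 0.73)]
lid_lug side [([253.3, 152.6], 0.77), ([326.0, 160.5], 0.73), ([328.5, 283.
[... 328 characters left out ...]
.21)]
tray_lip top [([396.5, 220.6], 0.87)]
lump1_center side [([284.2, 158.6], 0.74), ([328.0, 293.2], 0.42)]
lump1_center top [([460.0, 213.6], 0.57)]
saucer_a side [([337.4, 294.6], 0.64), ([273.3, 191.3], 0.6), ([274.9, 253.2], 0.56)]
saucer_a top [([360.9, 247.0], 0.84), ([290.7, 239.8], 0.77), ([329.9, 216.3], 0.46), ([332.4, 213.3], 0.19)]
gift_tin side [([374.6, 192.0], 0.58)]
gift_tin top [([298.0, 153.2], 0.65), ([179.0, 209.8], 0.58)]
teapot side [([394.2, 241.9], 0.8), ([338.4, 284.9], 0.43)]
teapot top [([359.6, 151.1], 0.67)]
lantern side [([300.1, 125.1], 0.58)]
lantern top [([176.2, 210.0], 0.62)]
cake_stand side [([342.2, 375.8], 0.6)]
cake_stand top [([459.1, 207.9], 0.75)]
```

```bash
python3 - <<'E'
import cv2,numpy as np
a=cv2.imread('pics/s0.png')[100:400,210:450];b=cv2.imread('pics/t0.png')[120:290,150:510]
cv2.imwrite('pics/c1.png',cv2.resize(a,None,fx=2,fy=2,interpolation=cv2.INTER_CUBIC))
cv2.imwrite('pics/c2.png',cv2.resize(b,None,fx=2.2,fy=2.2,interpolation=cv2.INTER_CUBIC))
E
```

```text
(no output)
```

View pics/c1.png

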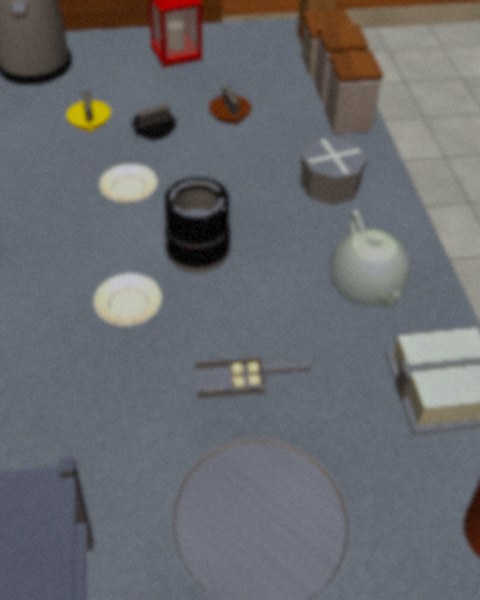

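View pics/c2.png

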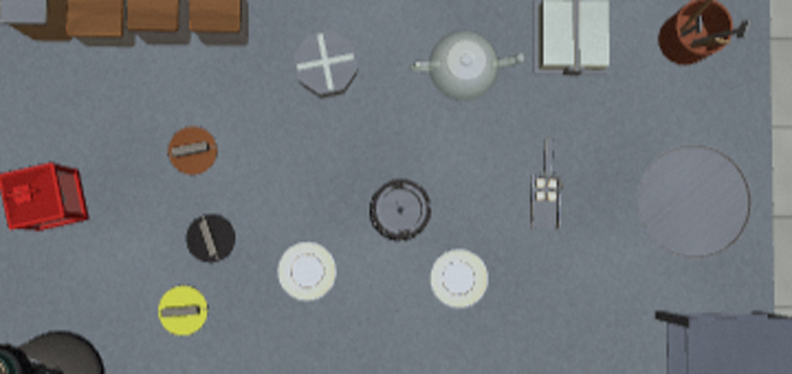

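```bash
cat > m1.py <<'E'
from h import *
import pickle
np.set_printoptions(precision=1,suppress=True)
N=6;D={};acc={'side':[], 'top':[]}
L={'side':['mouth','run_mark','lock_mark','lid_grip','tray_grip','tray_lip'],'top':['grinder','mouth','run_mark','lock_mark','lid_grip','tray_grip','tray_lip']}
for i in range(N):
    for c in L:
        acc[c].append(np.asarray(optics.capture(c)).astype(float))
        for n in L[c]:
            D.setdefault((n,c),[]).append([(np.round(d['position'],1).tolist(),round(d['confidence'],2)) for d in optics.landmark_of(c,n)][:4])
pickle.dump(D,open('D.pkl','wb'))
for c in acc: np.save(f'avg_{c}.npy',np.mean(acc[c],0))
for k,v in D.items():
    print(k)
    for q in v: print('   ',*[f'{p[0]},{p[1]}({cf})' for p,cf in q])
S=np.load('avg_side.npy');T=np.load('avg_top.npy')
def cr(im,cx,cy,w,h,f): return cv2.resize(np.clip(im[cy-h:cy+h,cx-w:cx+w]*1.3,0,255).astype(np.uint8),(2*w*f,2*h*f),interpolation=cv2.INTER_CUBIC)
top=np.hstack([cr(T,332,215,22,22,9),cr(T,246,228,22,22,9)])
bot=np.hstack([cr(S,309,205,22,22,9),cr(S,287,160,22,22,9)])
cv2.imwrite('pics/c3.png',cv2.resize(np.vstack([top,bot]),(600,600)))
E
python3 m1.py
```

```text
('mouth', 'side')
    307.7,198.5(0.69)
    307.3,200.0(0.72) 286.3,158.7(0.64)
    307.5,198.4(0.62)
    307.6,199.4(0.57) 329.3,291.0(0.53)
    305.6,200.9(0.57) 341.8,375.8(0.21)
    307.2,197.5(0.87)
('run_mark', 'side')
    320.5,205.3(0.79) 327.1,291.0(0.72)
    319.3,202.2(0.66) 300.4,127.1(0.31)
    321.2,200.6(0.9) 341.8,375.7(0.59)
    319.7,204.6(0.66)
    319.0,202.0(0.98)
    319.8,201.7(0.8)
('lock_mark', 'side')
    311.6,212.0(0.75)
    313.9,207.4(0.89) 328.4,290.5(0.4)
    373.4,193.4(0.7) 312.0,208.1(0.66)
    311.3,207.0(0.62) 322.6,203.6(0.32)
    311.5,207.6(0.87) 297.2,159.7(0.58)
    315.2,206.7(0.79)
('lid_grip', 'side')
    253.5,154.5(0.85) 327.8,149.8(0.66) 287.2,158.4(0.59)
    325.2,152.2(0.64) 253.0,154.6(0.63) 285.8,159.1(0.54)
    289.1,159.4(0.85) 326.2,150.5(0.71) 255.0,152.3(0.66)
    327.0,151.2(0.71) 284.8,158.1(0.56) 252.2,152.2(0.52)
    255.3,154.2(0.85) 327.0,150.2(0.76) 286.5,156.8(0.64) 321.5,205.7(0.6)
    286.8,158.2(0.85) 327.5,153.7(0.71) 255.2,151.1(0.58) 325.7,283.3(0.45)
('tray_grip', 'side')
    353.2,283.9(0.69)
    355.6,283.6(0.7
[... 1262 characters left out ...]
38.0,186.5(0.72)
    236.2,185.4(0.68) 245.8,228.0(0.63) 229.4,258.8(0.61)
    244.8,224.4(0.74) 237.3,183.9(0.72) 234.0,261.9(0.72)
    232.5,264.4(0.96) 238.9,186.9(0.79) 244.5,227.0(0.77)
    236.6,183.1(0.72) 233.7,262.2(0.66) 245.8,225.2(0.57)
    245.9,226.1(0.87) 233.5,259.4(0.85) 241.7,186.3(0.67)
('tray_grip', 'top')
    398.7,191.4(0.81)
    400.7,193.0(0.56) 300.5,152.7(0.27)
    402.0,192.8(0.65) 333.7,215.4(0.26) 178.5,204.9(0.2)
    399.4,193.3(0.88)
    401.2,191.2(0.52)
    399.0,192.8(0.68)
('tray_lip', 'top')
    395.4,223.9(0.54)
    398.1,224.2(0.83)
    397.0,219.9(0.57)
    395.9,222.7(0.82)
    396.8,222.8(0.62)
    347.0,212.9(0.71) 398.4,220.6(0.61) 332.8,216.9(0.55)
```

View pics/c3.png

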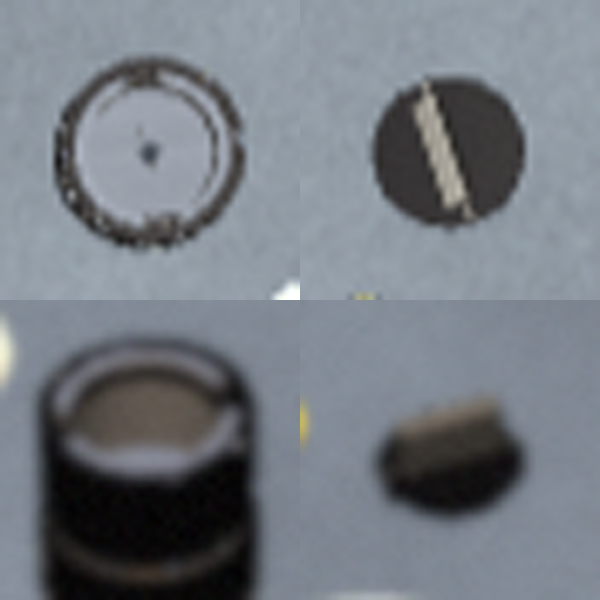

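```bash
cat > fit.py <<'E'
from h import *
from scipy.optimize import minimize
np.set_printoptions(precision=2,suppress=True)
IM={c:np.load(f'avg_{c}.npy').mean(2).astype(np.float32) for c in('side','top')}
K={c:(optics.calibration(c),np.linalg.inv(np.array(optics.calibration(c)['pose']))) for c in IM}
def samp(c,P,im=None):
    k,T=K[c];q=P@T[:3,:3].T+T[:3,3]
    u=(k['cx']+k['fx']*q[:,0]/-q[:,2]).astype(np.float32);v=(k['cy']+k['fy']*q[:,1]/q[:,2]).astype(np.float32)
    return cv2.remap(IM[c] if im is None else im,u[:,None],v[:,None],cv2.INTER_CUBIC)[:,0]
def pol(r0,r1,a0,a1,n=120):
    r=np.linspace(r0,r1,5);a=np.radians(np.linspace(a0,a1,n));R,A=np.meshgrid(r,a);return np.stack([(R*np.cos(A)).ravel(),(R*np.sin(A)).ravel()],1)
def rect(a,b,c,d,n=25):
    X,Y=np.meshgrid(np.linspace(a,b,n),np.linspace(c,d,n));return np.stack([X.ravel(),Y.ravel()],1)
def place(p,x,y,yaw,z):
    c,s=np.cos(np.radians(yaw)),np.sin(np.radians(yaw));return np.c_[p@np.array([[c,s],[-s,c]])+[x,y],np.full(len(p),z)]
def fit(f,x0,sc):
    best=min((minimize(f,np.array(x0)+np.array(sc)*d,method='Nelder-Mead',options=dict(initial_simplex=None,xatol=.05,fatol=.01)) for d in np.random.default_rng(0).normal(size=(12,len(x0)))),key=lambda r:r.fun)
    return best.x,best.fun
ringb=np.r_[pol(39,43,20,160),pol(39,43,200,340)];notch=np.r_[pol(39,43,-12,12,40),pol(39,43,168,192,40)];rim=pol(47,52,0,360,240)
def fg(c): return lambda p:-(samp(c,place(ringb,*p,122)).mean()-.5*samp(c,place(rim,*p,122)).mean()-.7*samp(c,place(notch,*p,122)).mean())
cap_o=pol(48,54,0,360,240);cap_i=np.r_[pol(41,45,25,155),pol(41,45,205,335)];bt=rect(-31,31,-6,6);bo=np.r_[rect(-31,31,12,18),rect(-31,31,-18,-12)];be=np.r_[rect(36,42,-6,6,8),rect(-42,-36,-6,6,8)]
def fl(c,z0=0,im=None,yaw=True): return lambda p:-(samp(c,place(cap_o,*p,z0+20),im).mean()-samp(c,place(cap_i,*p,z0+20),im).mean()+samp(c,place(bt,*p,z0+54),im).mean()-.5*samp(c,place(be,*p,z0+54),im).mean()-.5*samp(c,place(bo,*p,z0+54),im).mean())
if __name__=='__main__':
    for c,p,q in(('top',(331.9,215),(246,228)),('side',(307.4,199),(287,158.5))):
        g0=atz(c,p,122);l0=atz(c,q,42)
        print(c,'grinder',g0,fit(fg(c),[*g0[:2],5.5],[5,5,4]));print(c,'lid',l0,fit(fl(c),[*l0[:2],16],[5,5,5]))
    for n,s,t in(('mouth',(307.4,199),(332.2,215.1)),('lid',(286.7,158.5),(245.2,226.6)),('grip',(352.7,283.5),(400.2,192.4)),('lip',(308.4,290.),(396.9,222.3))): print(n,tri(s,t))
    T=np.load('avg_top.npy');S=np.load('avg_side.npy')
    def cr(im,cx,cy,w,h,f): return cv2.resize(np.clip(im[cy-h:cy+h,cx-w:cx+w]*1.2,0,255).astype(np.uint8),(2*w*f,2*h*f),interpolation=cv2.INTER_CUBIC)
    cv2.imwrite('pics/c4.png',np.hstack([cr(T,399,206,28,28,7),cr(S,332,287,28,28,7)]))
E
python3 fit.py
```

```text
top grinder [511.28 -33.24 122.  ] (array([512.47, -33.46,   8.33]), np.float64(-47.89884567260742))
top lid [458.07 313.57  42.  ] (array([458.58, 319.67,  16.05]), np.float64(-132.24790954589844))
side grinder [512.38 -34.29 122.  ] (array([513.8 , -33.26,   8.69]), np.float64(-35.10002136230469))
side lid [462.14 305.77  42.  ] (array([458.78, 316.34,  39.31]), np.float64(-38.60972213745117))
mouth (array([511.63, -34.45, 122.16]), np.float64(1.4728498350740742))
lid (array([462.52, 318.43,  32.74]), np.float64(2.5654632060669718))
grip (array([ 613.32, -318.29,   31.78]), np.float64(5.848066568512767))
lip (array([ 486.5 , -308.38,    7.19]), np.float64(1.5047361738395209))
```

View pics/c4.png

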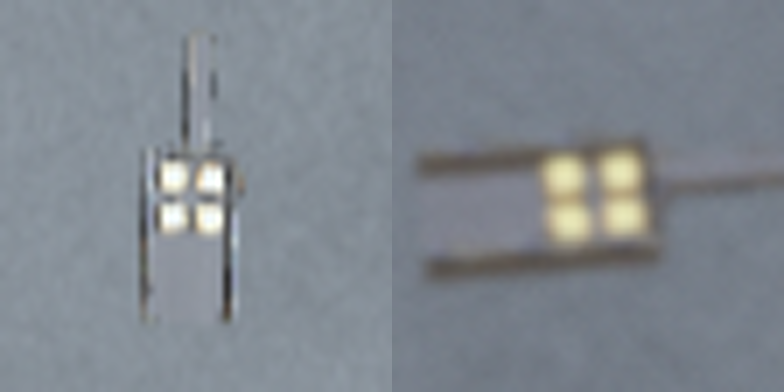

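```bash
python3 - <<'E'
from fit import *
s=manip.state();print({k:np.array(v) for k,v in s.items()})
px=lambda X,Y:(371+X/7-.5,178+Y/7-.5)
for n,p,z in(('hend',px(200,35),33),('hroot',px(197.5,145),33),('lip',px(186,321),10),('back',px(192,150),20)): print(n,atz('top',p,z))
ps=lambda X,Y:(304+X/7-.5,259+Y/7-.5)
for n,p,z in(('lipL',ps(418,163),22),('lipR',ps(428,268),22),('lipL',ps(418,163),22),('bL',ps(640,148),24),('bR',ps(655,252),24)):
    p=(p[0]-392/7,p[1]);print(n,atz('side',p,z))
h=rect(-33,33,-5,5);o=np.r_[rect(-33,33,10,16),rect(-33,33,-16,-10)];e=rect(38,44,-8,8)
wo=np.r_[rect(-130,-40,29,34),rect(-130,-40,-34,-29)];wi=np.r_[rect(-130,-40,24.5,26),rect(-130,-40,-26,-24.5)];fr=rect(-146,-139,-22,22)
def ft(p): return -(samp('top',place(wo,*p,20)).mean()-samp('top',place(wi,*p,22)).mean()+ .5*samp('top',place(h,*p,33)).std()*0+.5*samp('top',place(rect(-131,-110,-20,20),*p,3)).mean()-.5*samp('top',place(fr,*p,0)).mean())
print(fit(ft,[616,-316,-3],[4,4,2]))
# yellow: lumps centroid
im=np.load('avg_top.npy')[178:234,371:427];m=im.min(2)
w=np.clip(m-185,0,None);Y,X=np.mgrid[178:234,371:427];print('lumps',atz('top',((w*X).sum()/w.sum(),(w*Y).sum()/w.sum()),17))
E
```

```text
{'clock': array(6.), 'qpos': array([59.85, 15.84, -1.51, 72.65,  0.  , 84.08]), 'qvel': array([-0.07,  0.03,  0.  , -0.07, -0.03,  0.02]), 'tau': array([ -0.  , -44.55,  29.55,   0.  ,  -0.  ,   0.  ]), 'tool_pos': array([256.46, 569.97, 223.63]), 'ee_rot': array([180.  ,   0.  , 155.77]), 'ft_force': array([ 0.81, -0.06,  0.49]), 'moment': array([0.02, 0.01, 0.03]), 'gripper_force': array(0.), 'opening': array(1.)}
hend [ 651.34 -313.02   33.  ]
hroot [ 586.16 -311.45   33.  ]
lip [ 482.8  -308.63   10.  ]
back [ 584.12 -310.53   20.  ]
lipL [ 484.35 -289.32   22.  ]
lipR [ 483.21 -341.27   22.  ]
lipL [ 484.35 -289.32   22.  ]
bL [ 579.37 -294.6    24.  ]
bR [ 577.15 -346.38   24.  ]
(array([ 615.47, -306.69,   -0.32]), np.float64(-53.04190444946289))
lumps [ 556.13 -312.17   17.  ]
```

Emit:
drive_tool(
  moves=[
    {"az": -0.236, "gripper": -1},
    {"az": -0.236},
    {"az": -0.236},
    {"tx": -0.169, "ty": -0.36},
    {"tx": -0.338, "ty": -0.72},
    {"tx": -0.338, "ty": -0.72},
    {"tx": -0.338, "ty": -0.72},
    {"tx": -0.338, "ty": -0.72},
    {"tx": -0.338, "ty": -0.72},
    {"tx": -0.338, "ty": -0.72},
    {"tx": -0.338, "ty": -0.72},
    {"tx": -0.338, "ty": -0.72},
  ],
)

```text
validation failed for argument at $.mo...
```

Emit:
drive_tool(
  moves=[
    {"tx": -0.338, "ty": -0.72},
    {"tx": -0.338, "ty": -0.72},
    {"tx": -0.338, "ty": -0.72},
    {"tx": -0.338, "ty": -0.72},
    {"tx": -0.338, "ty": -0.72},
    {"tx": -0.338, "ty": -0.72},
    {"tx": -0.338, "ty": -0.72},
    {"tx": -0.338, "ty": -0.72},
    {"tx": -0.338, "ty": -0.72},
    {"tx": -0.338, "ty": -0.72},
    {"tx": -0.338, "ty": -0.72},
    {"tx": -0.338, "ty": -0.72},
  ],
)

```text
validation failed for argument at $.mo...
```

Emit:
drive_tool(
  moves=[
    {"tx": 0, "ty": 0, "tz": 0, "ax": 0, "ay": 0, "az": -0.236, "gripper": -1},
  ],
)

```text
clock: 6.08
tool_pos: [256.5, 569.9, 223.6]
ee_rot: [-180.0, 0.0, 163.0]
ft_force: [-0.2, -0.9, -0.5]
opening: 1.0
gripper_force: 0.0
```

All fields are required. Continuing with full rows.

Emit:
drive_tool(
  moves=[
    {"tx": 0, "ty": 0, "tz": 0, "ax": 0, "ay": 0, "az": -0.236, "gripper": -1},
    {"tx": 0, "ty": 0, "tz": 0, "ax": 0, "ay": 0, "az": -0.236, "gripper": -1},
    {"tx": -0.17, "ty": -0.36, "tz": 0, "ax": 0, "ay": 0, "az": 0, "gripper": -1},
    {"tx": -0.34, "ty": -0.72, "tz": 0, "ax": 0, "ay": 0, "az": 0, "gripper": -1},
    {"tx": -0.34, "ty": -0.72, "tz": 0, "ax": 0, "ay": 0, "az": 0, "gripper": -1},
    {"tx": -0.34, "ty": -0.72, "tz": 0, "ax": 0, "ay": 0, "az": 0, "gripper": -1},
    {"tx": -0.34, "ty": -0.72, "tz": 0, "ax": 0, "ay": 0, "az": 0, "gripper": -1},
    {"tx": -0.34, "ty": -0.72, "tz": 0, "ax": 0, "ay": 0, "az": 0, "gripper": -1},
    {"tx": -0.34, "ty": -0.72, "tz": 0, "ax": 0, "ay": 0, "az": 0, "gripper": -1},
    {"tx": -0.34, "ty": -0.72, "tz": 0, "ax": 0, "ay": 0, "az": 0, "gripper": -1},
    {"tx": -0.34, "ty": -0.72, "tz": 0, "ax": 0, "ay": 0, "az": 0, "gripper": -1},
    {"tx": -0.34, "ty": -0.72, "tz": 0, "ax": 0, "ay": 0, "az": 0, "gripper": -1},
  ],
)

```text
clock: 7.08
tool_pos: [400.3, 218.3, 224.0]
ee_rot: [180.0, 0.1, 177.0]
ft_force: [1.0, 0.1, 0.5]
opening: 0.999
gripper_force: 0.0
```

Emit:
drive_tool(
  moves=[
    {"tx": -0.34, "ty": -0.72, "tz": 0, "ax": 0, "ay": 0, "az": 0, "gripper": -1},
    {"tx": -0.34, "ty": -0.72, "tz": 0, "ax": 0, "ay": 0, "az": 0, "gripper": -1},
    {"tx": -0.34, "ty": -0.72, "tz": 0, "ax": 0, "ay": 0, "az": 0, "gripper": -1},
    {"tx": -0.34, "ty": -0.72, "tz": 0, "ax": 0, "ay": 0, "az": 0, "gripper": -1},
    {"tx": -0.34, "ty": -0.72, "tz": 0, "ax": 0, "ay": 0, "az": 0, "gripper": -1},
    {"tx": -0.34, "ty": -0.72, "tz": 0, "ax": 0, "ay": 0, "az": 0, "gripper": -1},
    {"tx": -0.34, "ty": -0.72, "tz": 0, "ax": 0, "ay": 0, "az": 0, "gripper": -1},
    {"tx": -0.34, "ty": -0.72, "tz": 0, "ax": 0, "ay": 0, "az": 0, "gripper": -1},
    {"tx": -0.34, "ty": -0.72, "tz": 0, "ax": 0, "ay": 0, "az": 0, "gripper": -1},
    {"tx": -0.34, "ty": -0.72, "tz": 0, "ax": 0, "ay": 0, "az": 0, "gripper": -1},
    {"tx": -0.34, "ty": -0.72, "tz": 0, "ax": 0, "ay": 0, "az": 0, "gripper": -1},
    {"tx": -0.34, "ty": -0.72, "tz": 0, "ax": 0, "ay": 0, "az": 0, "gripper": -1},
  ],
)

```text
clock: 8.08
tool_pos: [581.6, -224.1, 223.7]
ee_rot: [180.0, 0.0, 177.0]
ft_force: [0.1, -0.4, 0.6]
opening: 1.001
gripper_force: 0.0
```

Emit:
drive_tool(
  moves=[
    {"tx": -0.27, "ty": -0.59, "tz": 0, "ax": 0, "ay": 0, "az": 0, "gripper": -1},
    {"tx": -0.27, "ty": -0.59, "tz": 0, "ax": 0, "ay": 0, "az": 0, "gripper": -1},
    {"tx": -0.27, "ty": -0.59, "tz": 0.2, "ax": 0, "ay": 0, "az": 0, "gripper": -1},
    {"tx": 0, "ty": 0, "tz": 0.6, "ax": 0, "ay": 0, "az": 0, "gripper": -1},
    {"tx": 0, "ty": 0, "tz": 0.6, "ax": 0, "ay": 0, "az": 0, "gripper": -1},
    {"tx": 0, "ty": 0, "tz": 0.6, "ax": 0, "ay": 0, "az": 0, "gripper": -1},
    {"tx": 0, "ty": 0, "tz": 0.6, "ax": 0, "ay": 0, "az": 0, "gripper": -1},
    {"tx": 0, "ty": 0, "tz": 0, "ax": 0, "ay": 0, "az": 0, "gripper": -1},
  ],
)

```text
clock: 8.75
tool_pos: [612.1, -309.7, 86.0]
ee_rot: [179.6, -0.7, 177.0]
ft_force: [-1.4, 0.1, -0.9]
opening: 0.999
gripper_force: 0.0
```

```bash
python3 - <<'E'
from h import *
s=manip.state();print(s['tool_pos'],s['ee_rot'])
a=shot('side','s1');b=shot('top','t1')
cr=lambda im,cx,cy,w,h,f: cv2.resize(im[cy-h:cy+h,cx-w:cx+w],(2*w*f,2*h*f),interpolation=cv2.INTER_CUBIC)
cv2.imwrite('pics/c5.png',np.hstack([cr(b,399,202,33,45,6),cr(a,335,277,33,45,6)]))
E
```

```text
[ 612.14999341 -309.6978867    85.98820129] [179.63050733  -0.65682668 176.99956173]
```

View pics/c5.png

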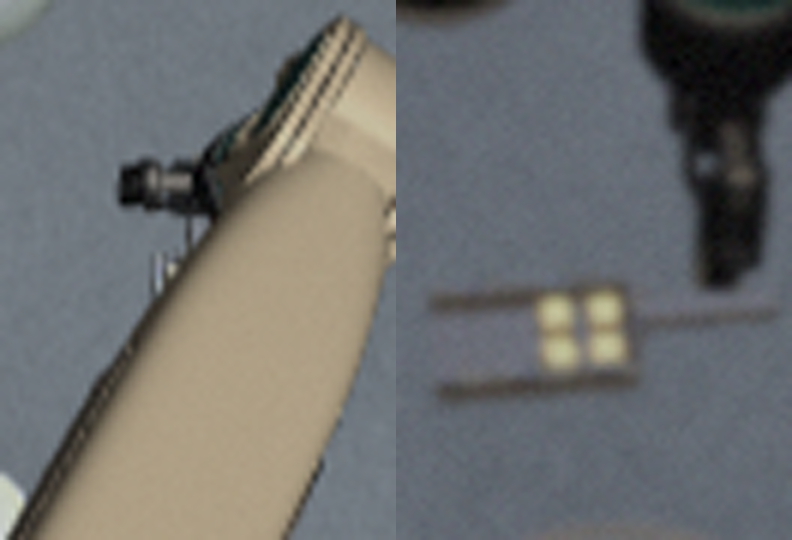

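Emit:
drive_tool(
  moves=[
    {"tx": -0.08, "ty": -0.08, "tz": 0.3, "ax": 0, "ay": 0, "az": 0, "gripper": -1},
    {"tx": 0, "ty": 0, "tz": 0.4, "ax": 0, "ay": 0, "az": 0, "gripper": -1},
    {"tx": 0, "ty": 0, "tz": 0.3, "ax": 0, "ay": 0, "az": 0, "gripper": -1},
    {"tx": 0, "ty": 0, "tz": 0.1, "ax": 0, "ay": 0, "az": 0, "gripper": -1},
    {"tx": 0, "ty": 0, "tz": 0, "ax": 0, "ay": 0, "az": 0, "gripper": -1},
    {"tx": 0, "ty": 0, "tz": 0, "ax": 0, "ay": 0, "az": 0, "gripper": -1},
  ],
)

```text
clock: 9.35
tool_pos: [621.9, -317.4, 40.0]
ee_rot: [-179.9, 0.1, 177.0]
ft_force: [0.6, 0.1, 0.3]
opening: 0.997
gripper_force: 0.0
```

Emit:
drive_tool(
  moves=[
    {"tx": 0.1, "ty": 0.04, "tz": 0.16, "ax": 0, "ay": 0, "az": 0, "gripper": -1},
    {"tx": 0, "ty": 0, "tz": 0.16, "ax": 0, "ay": 0, "az": 0, "gripper": -1},
    {"tx": 0, "ty": 0, "tz": 0, "ax": 0, "ay": 0, "az": 0, "gripper": -1},
    {"tx": 0, "ty": 0, "tz": 0, "ax": 0, "ay": 0, "az": 0, "gripper": -1},
  ],
)

```text
clock: 9.68
tool_pos: [615.2, -314.1, 22.0]
ee_rot: [180.0, -0.1, 177.0]
ft_force: [-0.2, 0.3, -0.5]
opening: 0.994
gripper_force: 0.0
```

Now close on the handle.

Emit:
drive_tool(
  force=100,
  moves=[
    {"tx": 0, "ty": 0, "tz": 0, "ax": 0, "ay": 0, "az": 0, "gripper": 1},
    {"tx": 0, "ty": 0, "tz": 0, "ax": 0, "ay": 0, "az": 0, "gripper": 1},
    {"tx": 0, "ty": 0, "tz": 0, "ax": 0, "ay": 0, "az": 0, "gripper": 1},
    {"tx": 0, "ty": 0, "tz": 0, "ax": 0, "ay": 0, "az": 0, "gripper": 1},
    {"tx": 0, "ty": 0, "tz": 0, "ax": 0, "ay": 0, "az": 0, "gripper": 1},
    {"tx": 0, "ty": 0, "tz": 0, "ax": 0, "ay": 0, "az": 0, "gripper": 1},
    {"tx": 0, "ty": 0, "tz": 0, "ax": 0, "ay": 0, "az": 0, "gripper": 1},
    {"tx": 0, "ty": 0, "tz": 0, "ax": 0, "ay": 0, "az": 0, "gripper": 1},
    {"tx": 0, "ty": 0, "tz": 0, "ax": 0, "ay": 0, "az": 0, "gripper": 1},
  ],
)

```text
clock: 10.43
tool_pos: [616.2, -314.5, 23.1]
ee_rot: [-180.0, 0.0, 177.0]
ft_force: [-0.8, 0.7, 1.5]
opening: 0.099
gripper_force: 98.3
```

Emit:
drive_tool(
  moves=[
    {"tx": 0, "ty": 0, "tz": -0.05, "ax": 0, "ay": 0, "az": 0, "gripper": 1},
    {"tx": 0, "ty": 0, "tz": -0.1, "ax": 0, "ay": 0, "az": 0, "gripper": 1},
    {"tx": 0, "ty": 0, "tz": -0.15, "ax": 0, "ay": 0, "az": 0, "gripper": 1},
    {"tx": 0, "ty": 0, "tz": -0.25, "ax": 0, "ay": 0, "az": 0, "gripper": 1},
    {"tx": 0, "ty": 0, "tz": -0.3, "ax": 0, "ay": 0, "az": 0, "gripper": 1},
    {"tx": 0, "ty": 0, "tz": -0.3, "ax": 0, "ay": 0, "az": 0, "gripper": 1},
    {"tx": 0, "ty": 0, "tz": -0.2, "ax": 0, "ay": 0, "az": 0, "gripper": 1},
    {"tx": 0, "ty": 0, "tz": -0.1, "ax": 0, "ay": 0, "az": 0, "gripper": 1},
    {"tx": 0, "ty": 0, "tz": 0, "ax": 0, "ay": 0, "az": 0, "gripper": 1},
  ],
)

```text
clock: 11.18
tool_pos: [617.1, -315.2, 97.4]
ee_rot: [-179.9, 0.2, 177.0]
ft_force: [-0.0, -0.3, -1.8]
opening: 0.097
gripper_force: 98.4
```

```bash
python3 - <<'E'
from h import *
s=manip.state();print(s['tool_pos'],s['ee_rot'],s['ft_force'],s['moment'],s['opening'])
a=shot('side','s2');b=shot('top','t2')
cr=lambda im,cx,cy,w,h,f: cv2.resize(im[cy-h:cy+h,cx-w:cx+w],(2*w*f,2*h*f),interpolation=cv2.INTER_CUBIC)
cv2.imwrite('pics/c6.png',np.hstack([cr(b,399,207,33,40,6),cr(a,335,272,33,40,6)]))
for c in('side','top'): print(c,[(np.round(d['position'],1).tolist(),round(d['confidence'],2)) for d in optics.landmark_of(c,'tray_lip')])
E
```

```text
[ 617.07849235 -315.21334383   97.39353106] [-179.89710262    0.18060665  177.01692034] [-0.04974871 -0.34920817 -1.83618616] [ 0.0425695  -0.16523321 -0.0144252 ] 0.09733138340859324
side [([309.3, 274.8], 0.9)]
top []
```

View pics/c6.png

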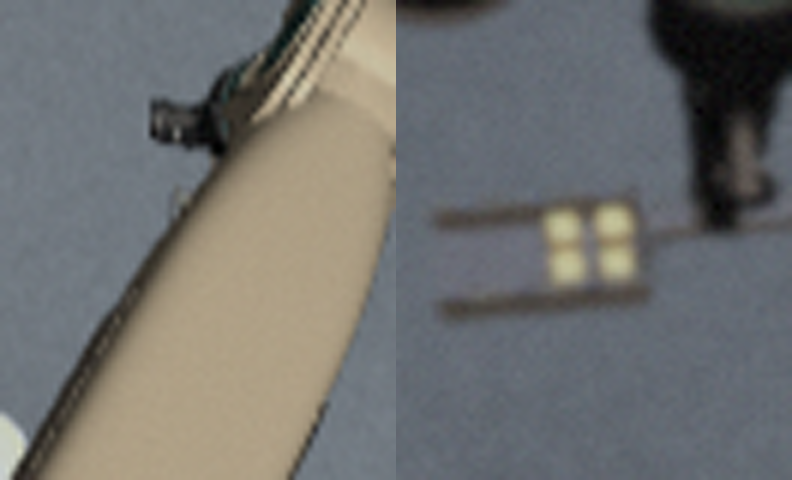

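Emit:
drive_tool(
  moves=[
    {"tx": -0.04, "ty": 0.1, "tz": -0.12, "ax": 0, "ay": 0, "az": 0, "gripper": 1},
    {"tx": -0.04, "ty": 0.24, "tz": -0.24, "ax": 0, "ay": 0, "az": 0, "gripper": 1},
    {"tx": -0.04, "ty": 0.4, "tz": -0.3, "ax": 0, "ay": 0, "az": 0, "gripper": 1},
    {"tx": -0.04, "ty": 0.6, "tz": -0.3, "ax": 0, "ay": 0, "az": 0, "gripper": 1},
    {"tx": -0.04, "ty": 0.7, "tz": -0.3, "ax": 0, "ay": 0, "az": 0, "gripper": 1},
    {"tx": -0.04, "ty": 0.7, "tz": -0.3, "ax": 0, "ay": 0, "az": 0, "gripper": 1},
    {"tx": -0.04, "ty": 0.7, "tz": -0.2, "ax": 0, "ay": 0, "az": 0, "gripper": 1},
    {"tx": -0.04, "ty": 0.7, "tz": -0.1, "ax": 0, "ay": 0, "az": 0, "gripper": 1},
    {"tx": -0.04, "ty": 0.6, "tz": 0, "ax": 0, "ay": 0, "az": 0, "gripper": 1},
    {"tx": -0.04, "ty": 0.4, "tz": 0, "ax": 0, "ay": 0, "az": 0, "gripper": 1},
    {"tx": -0.04, "ty": 0.24, "tz": 0, "ax": 0, "ay": 0, "az": 0, "gripper": 1},
    {"tx": -0.04, "ty": 0.14, "tz": 0, "ax": 0, "ay": 0, "az": 0, "gripper": 1},
  ],
)

```text
clock: 12.38
tool_pos: [654.4, -37.6, 188.9]
ee_rot: [180.0, 0.0, 177.2]
ft_force: [0.4, -0.6, -2.5]
opening: 0.101
gripper_force: 98.5
```

Emit:
drive_tool(
  moves=[
    {"tx": 0, "ty": 0, "tz": 0, "ax": 0, "ay": 0, "az": 0, "gripper": 1},
    {"tx": 0, "ty": 0, "tz": 0, "ax": 0, "ay": 0, "az": 0, "gripper": 1},
    {"tx": 0, "ty": 0, "tz": 0, "ax": 0, "ay": 0, "az": 0, "gripper": 1},
    {"tx": 0, "ty": 0, "tz": 0, "ax": 0, "ay": 0, "az": 0, "gripper": 1},
  ],
)

```text
clock: 12.72
tool_pos: [654.1, -41.4, 187.9]
ee_rot: [-180.0, -0.0, 176.9]
ft_force: [-0.8, -0.5, -2.3]
opening: 0.097
gripper_force: 98.5
```

```bash
python3 - <<'E'
from h import *
s=manip.state();t=np.array(s['tool_pos']);print(t,s['ee_rot'],s['ft_force'],s['moment'],s['opening'])
a=shot('side','s3');b=shot('top','t3')
for c in('side','top'): print(c,[(np.round(d['position'],1).tolist(),round(d['confidence'],2)) for d in optics.landmark_of(c,'tray_lip')])
y=np.radians(s['ee_rot'][2]);L=t+133*np.array([np.cos(y),np.sin(y),0])-[0,0,20]
print('lip pred',L,proj('side',L),proj('top',L))
out=[]
for c,im in(('top',b),('side',a)):
    u,v=map(int,proj(c,[550,-35,150]));cr=im[v-35:v+35,u-33:u+33];out.append(cv2.resize(cr,None,fx=6,fy=6,interpolation=cv2.INTER_CUBIC));print(u-33,v-35)
cv2.imwrite('pics/c7.png',np.hstack(out))
E
```

```text
[654.08244105 -41.42924598 187.93888853] [-1.79981365e+02 -2.41324208e-02  1.76915168e+02] [-0.82989346 -0.48401703 -2.27661983] [-0.03281971 -0.18448472  0.04508852] 0.09695508281703254
side [([310.8, 191.3], 0.9), ([329.1, 183.1], 0.56)]
top []
lip pred [521.27516452 -34.271921   167.93888853] [np.float64(309.9379535433975), np.float64(188.31081527173674)] [np.float64(332.5780562726693), np.float64(211.95858049885442)]
299 169
285 156
```

View pics/c7.png

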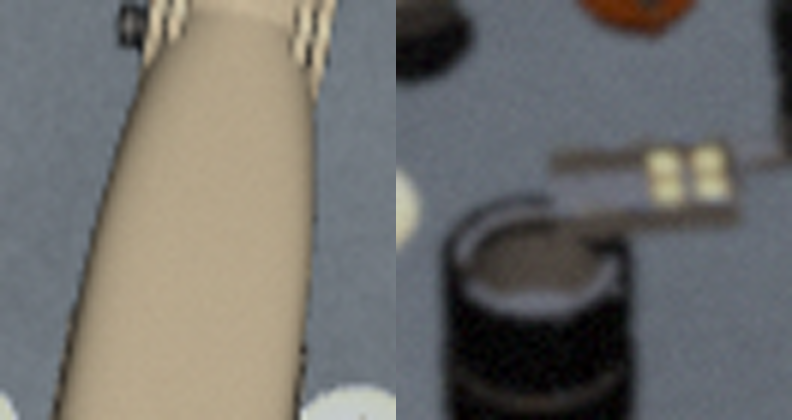

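Emit:
drive_tool(
  moves=[
    {"tx": 0.015, "ty": 0, "tz": -0.082, "ax": 0, "ay": -0.06, "az": 0, "gripper": 1},
    {"tx": 0.03, "ty": 0, "tz": -0.164, "ax": 0, "ay": -0.12, "az": 0, "gripper": 1},
    {"tx": 0.03, "ty": 0, "tz": -0.164, "ax": 0, "ay": -0.12, "az": 0, "gripper": 1},
    {"tx": 0.03, "ty": 0, "tz": -0.164, "ax": 0, "ay": -0.12, "az": 0, "gripper": 1},
    {"tx": 0.03, "ty": 0, "tz": -0.164, "ax": 0, "ay": -0.12, "az": 0, "gripper": 1},
    {"tx": 0.03, "ty": 0, "tz": -0.164, "ax": 0, "ay": -0.12, "az": 0, "gripper": 1},
    {"tx": 0.015, "ty": 0, "tz": -0.082, "ax": 0, "ay": -0.06, "az": 0, "gripper": 1},
    {"tx": 0, "ty": 0, "tz": 0, "ax": 0, "ay": 0, "az": 0, "gripper": 1},
    {"tx": 0, "ty": 0, "tz": 0, "ax": 0, "ay": 0, "az": 0, "gripper": 1},
    {"tx": 0, "ty": 0, "tz": 0, "ax": 0, "ay": 0, "az": 0, "gripper": 1},
  ],
)

```text
clock: 13.75
tool_pos: [637.9, -39.5, 235.0]
ee_rot: [-180.0, 21.6, 177.0]
ft_force: [-0.2, -0.2, -2.1]
opening: 0.098
gripper_force: 98.7
```

```bash
python3 - <<'E'
from h import *
from scipy.spatial.transform import Rotation as Ro
s=manip.state();t=np.array(s['tool_pos']);print(t,s['ee_rot'],s['ft_force'],s['moment'],s['opening'])
R=Ro.from_euler('xyz',s['ee_rot'],degrees=True).as_matrix();L=t+R@[132,0,20]
a=shot('side','s4')
for i in range(3):
    if i: optics.capture('side')
    print([(np.round(d['position'],1).tolist(),round(d['confidence'],2)) for d in optics.landmark_of('side','tray_lip')])
print('lip pred',L,proj('side',L))
im=a
cr=im[150:220,285:351];out=cv2.resize(cr,None,fx=8,fy=8,interpolation=cv2.INTER_CUBIC)
for q in([132,0,20],[132,26,20],[132,-26,20]):
    u,v=proj('side',t+R@q);cv2.circle(out,(int((u-285+.5)*8),int((v-150+.5)*8)),3,(0,0,255),-1)
cv2.imwrite('pics/c8.png',out)
E
```

```text
[637.86620851 -39.45953096 234.95437072] [-179.99571936   21.55973248  176.9988303 ] [-0.20559967 -0.1767801  -2.14577148] [ 0.01076323  0.3875685  -0.00237281] 0.0980864869338919
[([309.2, 189.2], 0.88), ([334.2, 173.8], 0.66)]
[([309.1, 188.8], 0.78)]
[([309.6, 188.0], 0.81), ([340.3, 375.8], 0.71)]
lip pred [522.60922977 -33.4183055  167.8474974 ] [np.float64(310.3204484289562), np.float64(188.12855732664178)]
```

View pics/c8.png

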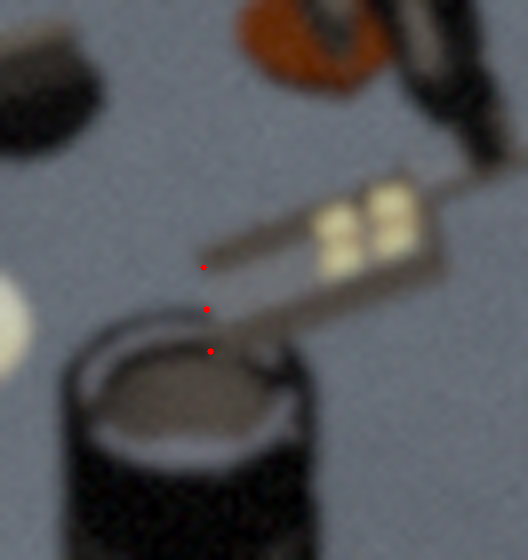

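Emit:
drive_tool(
  moves=[
    {"tx": 0.05, "ty": 0, "tz": 0.13, "ax": 0, "ay": 0, "az": 0, "gripper": 1},
    {"tx": 0.08, "ty": 0, "tz": 0.195, "ax": 0, "ay": 0, "az": 0, "gripper": 1},
    {"tx": 0.08, "ty": 0, "tz": 0.195, "ax": 0, "ay": 0, "az": 0, "gripper": 1},
    {"tx": 0.05, "ty": 0, "tz": 0.13, "ax": 0, "ay": 0, "az": 0, "gripper": 1},
    {"tx": 0, "ty": 0, "tz": 0, "ax": 0, "ay": 0, "az": 0, "gripper": 1},
    {"tx": 0, "ty": 0, "tz": 0, "ax": 0, "ay": 0, "az": 0, "gripper": 1},
    {"tx": 0, "ty": 0, "tz": 0, "ax": 0, "ay": 0, "az": 0, "gripper": 1},
  ],
)

```text
clock: 14.63
tool_pos: [637.7, -39.2, 200.0]
ee_rot: [-180.0, 21.6, 177.0]
ft_force: [-0.2, 0.7, -2.1]
opening: 0.097
gripper_force: 98.7
```

Emit:
drive_tool(
  moves=[
    {"tx": 0.01, "ty": 0, "tz": -0.055, "ax": 0, "ay": -0.04, "az": 0, "gripper": 1},
    {"tx": 0.01, "ty": 0, "tz": -0.055, "ax": 0, "ay": -0.04, "az": 0, "gripper": 1},
    {"tx": 0.01, "ty": 0, "tz": -0.055, "ax": 0, "ay": -0.04, "az": 0, "gripper": 1},
    {"tx": 0.01, "ty": 0, "tz": -0.055, "ax": 0, "ay": -0.04, "az": 0, "gripper": 1},
    {"tx": 0.01, "ty": 0, "tz": -0.055, "ax": 0, "ay": -0.04, "az": 0, "gripper": 1},
    {"tx": 0.01, "ty": 0, "tz": -0.055, "ax": 0, "ay": -0.04, "az": 0, "gripper": 1},
    {"tx": 0.01, "ty": 0, "tz": -0.055, "ax": 0, "ay": -0.04, "az": 0, "gripper": 1},
    {"tx": 0.01, "ty": 0, "tz": -0.055, "ax": 0, "ay": -0.04, "az": 0, "gripper": 1},
    {"tx": 0.01, "ty": 0, "tz": -0.055, "ax": 0, "ay": -0.04, "az": 0, "gripper": 1},
    {"tx": 0.01, "ty": 0, "tz": -0.055, "ax": 0, "ay": -0.04, "az": 0, "gripper": 1},
    {"tx": 0.01, "ty": 0, "tz": -0.055, "ax": 0, "ay": -0.04, "az": 0, "gripper": 1},
    {"tx": 0.01, "ty": 0, "tz": -0.055, "ax": 0, "ay": -0.04, "az": 0, "gripper": 1},
  ],
)

```text
clock: 15.63
tool_pos: [616.4, -38.1, 226.3]
ee_rot: [-180.0, 36.1, 177.0]
ft_force: [-0.2, 0.3, -2.6]
opening: 0.101
gripper_force: 98.8
```

Emit:
drive_tool(
  moves=[
    {"tx": 0.01, "ty": 0, "tz": -0.055, "ax": 0, "ay": -0.04, "az": 0, "gripper": 1},
    {"tx": 0.01, "ty": 0, "tz": -0.055, "ax": 0, "ay": -0.04, "az": 0, "gripper": 1},
    {"tx": 0.01, "ty": 0, "tz": -0.055, "ax": 0, "ay": -0.04, "az": 0, "gripper": 1},
    {"tx": 0.01, "ty": 0, "tz": -0.055, "ax": 0, "ay": -0.04, "az": 0, "gripper": 1},
    {"tx": 0.01, "ty": 0, "tz": -0.055, "ax": 0, "ay": -0.04, "az": 0, "gripper": 1},
    {"tx": 0.01, "ty": 0, "tz": -0.055, "ax": 0, "ay": -0.04, "az": 0, "gripper": 1},
    {"tx": 0, "ty": 0, "tz": 0, "ax": 0, "ay": 0, "az": 0, "gripper": 1},
    {"tx": 0, "ty": 0, "tz": 0, "ax": 0, "ay": 0, "az": 0, "gripper": 1},
    {"tx": 0, "ty": 0, "tz": 0, "ax": 0, "ay": 0, "az": 0, "gripper": 1},
    {"tx": 0, "ty": 0, "tz": 0, "ax": 0, "ay": 0, "az": 0, "gripper": 1},
  ],
)

```text
clock: 16.47
tool_pos: [604.5, -37.6, 237.6]
ee_rot: [-180.0, 43.2, 177.0]
ft_force: [0.4, -0.3, -1.8]
opening: 0.094
gripper_force: 99.1
```

```bash
python3 - <<'E'
from h import *
from scipy.spatial.transform import Rotation as Ro
s=manip.state();t=np.array(s['tool_pos']);print(t,s['ee_rot'],s['ft_force'],s['moment'],s['opening'])
R=Ro.from_euler('xyz',s['ee_rot'],degrees=True).as_matrix();print(t+R@[132,0,20])
a=shot('side','s5')
for n in('lump1_center','tray_lip'):print([(np.round(d['position'],1).tolist(),round(d['confidence'],2)) for d in optics.landmark_of('side',n)])
cv2.imwrite('pics/c9.png',cv2.resize(a[140:225,275:365],None,fx=6.6,fy=6.6,interpolation=cv2.INTER_CUBIC))
E
```

```text
[604.49048743 -37.55727631 237.57068325] [-179.9864435    43.23583799  177.02685202] [ 0.44975772 -0.34139445 -1.82326224] [0.04428915 0.90591929 0.01267939] 0.09446734338643034
[522.13398464 -33.28459532 132.57949006]
[([315.4, 205.3], 0.66)]
[([309.5, 196.4], 0.96), ([309.0, 199.8], 0.69)]
```

View pics/c9.png

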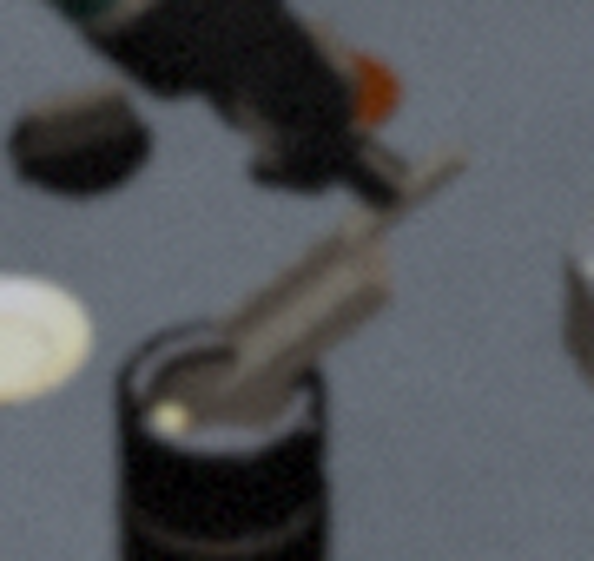

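Emit:
drive_tool(
  moves=[
    {"tx": -0.2, "ty": 0, "tz": -0.22, "ax": 0, "ay": 0, "az": 0, "gripper": 1},
    {"tx": -0.2, "ty": 0, "tz": -0.22, "ax": 0, "ay": 0, "az": 0, "gripper": 1},
    {"tx": 0, "ty": 0, "tz": 0, "ax": 0, "ay": 0.1, "az": 0, "gripper": 1},
    {"tx": 0, "ty": 0, "tz": 0, "ax": 0, "ay": 0.2, "az": 0, "gripper": 1},
    {"tx": 0, "ty": 0, "tz": 0, "ax": 0, "ay": 0.2, "az": 0, "gripper": 1},
    {"tx": 0, "ty": 0, "tz": 0, "ax": 0, "ay": 0.2, "az": 0, "gripper": 1},
    {"tx": 0, "ty": 0, "tz": 0, "ax": 0, "ay": 0.2, "az": 0, "gripper": 1},
    {"tx": 0, "ty": 0, "tz": 0, "ax": 0, "ay": 0.2, "az": 0, "gripper": 1},
    {"tx": 0, "ty": 0, "tz": 0, "ax": 0, "ay": 0.2, "az": 0, "gripper": 1},
    {"tx": 0, "ty": 0, "tz": 0, "ax": 0, "ay": 0.14, "az": 0, "gripper": 1},
    {"tx": 0, "ty": 0, "tz": 0, "ax": 0, "ay": 0, "az": 0, "gripper": 1},
    {"tx": 0, "ty": 0, "tz": 0, "ax": 0, "ay": 0, "az": 0, "gripper": 1},
  ],
)

```text
clock: 17.62
tool_pos: [605.2, -37.6, 265.9]
ee_rot: [180.0, 0.1, 177.0]
ft_force: [0.0, 0.6, -2.1]
opening: 0.095
gripper_force: 98.6
```

Emit:
drive_tool(
  moves=[
    {"tx": -0.05, "ty": -0.3, "tz": 0, "ax": 0, "ay": 0, "az": 0, "gripper": 1},
    {"tx": -0.05, "ty": -0.6, "tz": 0, "ax": 0, "ay": 0, "az": 0, "gripper": 1},
    {"tx": -0.05, "ty": -0.7, "tz": 0, "ax": 0, "ay": 0, "az": 0, "gripper": 1},
    {"tx": -0.05, "ty": -0.7, "tz": 0.1, "ax": 0, "ay": 0, "az": 0, "gripper": 1},
    {"tx": -0.05, "ty": -0.7, "tz": 0.3, "ax": 0, "ay": 0, "az": 0, "gripper": 1},
    {"tx": -0.05, "ty": -0.7, "tz": 0.3, "ax": 0, "ay": 0, "az": 0, "gripper": 1},
    {"tx": -0.05, "ty": -0.7, "tz": 0.3, "ax": 0, "ay": 0, "az": 0, "gripper": 1},
    {"tx": -0.05, "ty": -0.6, "tz": 0.4, "ax": 0, "ay": 0, "az": 0, "gripper": 1},
    {"tx": -0.05, "ty": -0.4, "tz": 0.6, "ax": 0, "ay": 0, "az": 0, "gripper": 1},
    {"tx": -0.05, "ty": -0.12, "tz": 0.6, "ax": 0, "ay": 0, "az": 0, "gripper": 1},
    {"tx": 0, "ty": 0, "tz": 0.4, "ax": 0, "ay": 0, "az": 0, "gripper": 1},
    {"tx": 0, "ty": 0, "tz": 0.2, "ax": 0, "ay": 0, "az": 0, "gripper": 1},
  ],
)

```text
clock: 18.62
tool_pos: [610.7, -314.2, 103.5]
ee_rot: [179.9, -0.2, 176.9]
ft_force: [-1.0, 0.3, -1.8]
opening: 0.096
gripper_force: 98.5
```

Emit:
drive_tool(
  moves=[
    {"tx": 0, "ty": 0, "tz": 0, "ax": 0, "ay": 0, "az": 0, "gripper": 1},
    {"tx": 0, "ty": 0, "tz": 0, "ax": 0, "ay": 0, "az": 0, "gripper": 1},
    {"tx": 0, "ty": 0, "tz": 0, "ax": 0, "ay": 0, "az": 0, "gripper": 1},
  ],
)

```text
clock: 18.87
tool_pos: [615.2, -314.8, 109.3]
ee_rot: [-179.9, 0.2, 177.0]
ft_force: [0.1, 0.3, -1.8]
opening: 0.097
gripper_force: 98.7
```

Emit:
drive_tool(
  moves=[
    {"tx": 0, "ty": 0, "tz": 0.2, "ax": 0, "ay": 0, "az": 0, "gripper": 1},
    {"tx": 0, "ty": 0, "tz": 0.4, "ax": 0, "ay": 0, "az": 0, "gripper": 1},
    {"tx": 0, "ty": 0, "tz": 0.4, "ax": 0, "ay": 0, "az": 0, "gripper": 1},
    {"tx": 0, "ty": 0, "tz": 0.3, "ax": 0, "ay": 0, "az": 0, "gripper": 1},
    {"tx": 0, "ty": 0, "tz": 0.2, "ax": 0, "ay": 0, "az": 0, "gripper": 1},
    {"tx": 0, "ty": 0, "tz": 0, "ax": 0, "ay": 0, "az": 0, "gripper": 1},
    {"tx": 0, "ty": 0, "tz": 0, "ax": 0, "ay": 0, "az": 0, "gripper": 1},
    {"tx": 0, "ty": 0, "tz": 0, "ax": 0, "ay": 0, "az": 0, "gripper": 1},
  ],
)

```text
clock: 19.53
tool_pos: [615.3, -314.9, 33.3]
ee_rot: [-179.9, 0.1, 177.0]
ft_force: [0.8, -0.0, -2.6]
opening: 0.097
gripper_force: 98.7
```

```bash
python3 - <<'E'
from h import *
b=shot('top','t6')
m=b.astype(int);Y=(m[...,1]>150)&(m[...,2]-m[...,0]>25)
print('yellowish px near mouth:')
for r in range(205,226): print(''.join('#' if Y[r,c] else ('o' if m[r,c].min()>170 else '.') for c in range(320,346)))
n,l,st,ce=cv2.connectedComponentsWithStats(Y.astype(np.uint8))
print([(ce[i].round(0).tolist(),int(st[i,4])) for i in range(1,n) if st[i,4]>2])
E
```

```text
yellowish px near mouth:
..........................
..........................
..........................
..........................
..........................
..........................
..........................
..........................
..........................
..........................
..........................
..........................
..........................
..........................
...........o..............
........ooo..oo...........
.......oooo.oooo..........
.......#ooo.oooo..........
.........o................
..........................
..........................
[([424.0, 181.0], 319), ([420.0, 190.0], 9), ([417.0, 192.0], 3), ([397.0, 240.0], 1978), ([420.0, 195.0], 6), ([233.0, 261.0], 321), ([330.0, 282.0], 616), ([373.0, 280.0], 10), ([369.0, 279.0], 7), ([364.0, 304.0], 1104), ([368.0, 284.0], 4), ([376.0, 286.0], 8), ([385.0, 289.0], 11), ([384.0, 293.0], 11), ([335.0, 327.0], 539), ([302.0, 346.0], 241), ([314.0, 347.0], 10), ([322.0, 344.0], 3), ([338.0, 355.0], 24), ([308.0, 354.0], 4), ([306.0, 359.0], 5), ([300.0, 365.0], 22), ([310.0, 372.0], 24), ([342.0, 363.0], 3), ([340.0, 371.0], 45), ([331.0, 377.0], 8), ([323.0, 379.0], 5)]
```

```bash
python3 - <<'E'
from h import *
b=cv2.imread('pics/t6.png').astype(int);A=np.load('avg_top.npy')
g=b.min(2)
for r in range(203,229): print(' '.join(f'{g[r,c]:3d}' for c in range(318,347)))
for z in(78,95,112): print(z,atz('top',(329,221),z),atz('top',(333.5,221),z))
d=np.abs(b-A).max(2)>45
n,l,st,ce=cv2.connectedComponentsWithStats(d.astype(np.uint8))
print([(ce[i].round(0).tolist(),int(st[i,4])) for i in range(1,n) if st[i,4]>5])
E
```

```text
106 109 111 110 111 110  92  77  64  51  50  43  55  55  43  76  79  63  51  58  70  86 108 109 110 110 109 112 113
111 111 109 107 109  93  64  51  53  75  69  57  52  53  49  89 111 107 104  79  51  59  94  94 110 110 112 115 111
108 110 108 109  90  64  52  80 109 107  83  61  52  65  55  69  92 110 121 112  92  69  65  63  95 112 113 111 108
112 109 109  89  64  52  80 113 122 100  88 104 104 106 105 105  93  91  83 100 115 107  76  52  68  94 112 109 109
111 113  83  64  49  82 111 109 103 110 111 121 121 118 122 118 114 109 103  74  87 122 109  78  54  66 111 111 110
110  93  50  48  66 113 112  96 112 121 120 120 122 121 118 121 119 119 121 106  79  92 119 112  51  51  94 113 110
108  57  45  50  95 123 108 112 120 123 121 121 121 122 118 119 123 121 123 121 109  78  98 121  79  52  65 115 113
107  41  52  66 117 123 117 121 120 121 121 119 119 122 120 117 120 120 120 119 119 110  64 121 111  52  54  96 110
 92  76  52  97 121 120 122 119 119 117 119 118 111 117 119 119 116 118 118 118 115 117  73  98 118  81  52  83 110
 52  66  55 107 123 119 119 117 119 117 117 117 102 118 
[... 1763 characters left out ...]
  63 105 112 111 113 110 114 115 110
111 114 115 115 114 114 106  96  73  30  35  28  61  53  59  41  35  57  74  97  99 112 111 112 112 107 111 112 111
78 [488.68233081 -23.19911503  78.        ] [488.83818034 -41.23067574  78.        ]
95 [488.31244753 -22.76501532  95.        ] [488.46682345 -40.62608102  95.        ]
112 [487.94256426 -22.33091561 112.        ] [488.09546656 -40.0214863  112.        ]
[([376.0, 257.0], 6633), ([331.0, 221.0], 28), ([226.0, 342.0], 3920), ([391.0, 299.0], 7), ([114.0, 299.0], 26), ([190.0, 362.0], 4341), ([365.0, 327.0], 11), ([122.0, 326.0], 14), ([337.0, 343.0], 349), ([295.0, 342.0], 8), ([295.0, 350.0], 29), ([286.0, 351.0], 12), ([340.0, 373.0], 36)]
```

Emit:
drive_tool(
  moves=[
    {"tx": 0, "ty": 0, "tz": 0.08, "ax": 0, "ay": 0, "az": 0, "gripper": 1},
    {"tx": 0, "ty": 0, "tz": 0.08, "ax": 0, "ay": 0, "az": 0, "gripper": 1},
    {"tx": 0, "ty": 0, "tz": 0.04, "ax": 0, "ay": 0, "az": 0, "gripper": 1},
    {"tx": 0, "ty": 0, "tz": 0, "ax": 0, "ay": 0, "az": 0, "gripper": 1},
    {"tx": 0, "ty": 0, "tz": 0, "ax": 0, "ay": 0, "az": 0, "gripper": 1},
  ],
)

```text
clock: 20.0
tool_pos: [615.1, -314.9, 22.9]
ee_rot: [-179.9, 0.1, 177.0]
ft_force: [1.7, -0.1, 4.0]
opening: 0.098
gripper_force: 100.2
```

Emit:
drive_tool(
  moves=[
    {"tx": 0, "ty": 0, "tz": 0, "ax": 0, "ay": 0, "az": 0, "gripper": -1},
    {"tx": 0, "ty": 0, "tz": 0, "ax": 0, "ay": 0, "az": 0, "gripper": -1},
    {"tx": 0, "ty": 0, "tz": 0, "ax": 0, "ay": 0, "az": 0, "gripper": -1},
    {"tx": 0, "ty": 0, "tz": 0, "ax": 0, "ay": 0, "az": 0, "gripper": -1},
    {"tx": 0, "ty": 0, "tz": 0, "ax": 0, "ay": 0, "az": 0, "gripper": -1},
    {"tx": 0, "ty": 0, "tz": -0.2, "ax": 0, "ay": 0, "az": 0, "gripper": -1},
    {"tx": 0, "ty": 0, "tz": -0.5, "ax": 0, "ay": 0, "az": 0, "gripper": -1},
    {"tx": 0, "ty": 0, "tz": -0.7, "ax": 0, "ay": 0, "az": 0, "gripper": -1},
    {"tx": 0, "ty": 0, "tz": -0.7, "ax": 0, "ay": 0, "az": 0, "gripper": -1},
    {"tx": 0, "ty": 0, "tz": -0.7, "ax": 0, "ay": 0, "az": 0, "gripper": -1},
    {"tx": 0, "ty": 0, "tz": -0.7, "ax": 0, "ay": 0, "az": 0, "gripper": -1},
  ],
)

```text
clock: 20.92
tool_pos: [613.9, -314.2, 199.3]
ee_rot: [-180.0, 0.0, 177.0]
ft_force: [1.2, -0.3, -0.5]
opening: 0.998
gripper_force: 0.0
```

```bash
python3 - <<'E'
from h import *
b=shot('side','s7').astype(int);A=np.load('avg_side.npy')
for nm,im in(('before',A),('now',b)):
    Y=(im[...,1]>130)&(im[...,2]-im[...,0]>25)&(im[...,2]-im[...,1]<40)
    n,l,st,ce=cv2.connectedComponentsWithStats(Y.astype(np.uint8))
    print(nm,[(ce[i].round(0).tolist(),int(st[i,4])) for i in range(1,n) if st[i,4]>2 and ce[i][1]>120 and 200<ce[i][0]<440])
d=np.abs(b-A).max(2)>40
n,l,st,ce=cv2.connectedComponentsWithStats(d.astype(np.uint8))
print([(ce[i].round(0).tolist(),int(st[i,4])) for i in range(1,n) if st[i,4]>5])
print(*[(n,[(np.round(d['position'],1).tolist(),round(d['confidence'],2)) for d in optics.landmark_of('side',n)]) for n in('lump1_center','tray_lip')])
for r in range(190,210):print(' '.join(f'{int(b[r,c,1]):3d}' for c in range(292,324)))
E
```

```text
before [([254.0, 157.0], 203), ([273.0, 196.0], 88), ([272.0, 256.0], 157), ([328.0, 287.0], 58), ([336.0, 286.0], 55)]
now [([381.0, 138.0], 16), ([254.0, 157.0], 204), ([357.0, 152.0], 18), ([368.0, 155.0], 6), ([360.0, 174.0], 91), ([272.0, 196.0], 88), ([301.0, 203.0], 9), ([272.0, 255.0], 157), ([429.0, 304.0], 3)]
[([61.0, 60.0], 2090), ([90.0, 48.0], 2465), ([290.0, 85.0], 13741), ([98.0, 18.0], 12), ([164.0, 66.0], 384), ([199.0, 44.0], 138), ([190.0, 85.0], 523), ([235.0, 76.0], 25), ([203.0, 86.0], 28), ([207.0, 93.0], 13), ([94.0, 151.0], 1330), ([166.0, 113.0], 11), ([390.0, 116.0], 40), ([178.0, 142.0], 2127), ([67.0, 134.0], 49), ([78.0, 135.0], 32), ([73.0, 137.0], 37), ([385.0, 142.0], 14), ([75.0, 148.0], 7), ([71.0, 154.0], 27), ([81.0, 154.0], 11), ([82.0, 161.0], 11), ([148.0, 176.0], 227), ([162.0, 186.0], 488), ([121.0, 181.0], 140), ([116.0, 196.0], 405), ([300.0, 203.0], 20), ([139.0, 203.0], 7), ([328.0, 287.0], 55), ([336.0, 286.0], 53)]
('lump1_center', []) ('tray_lip', [([304.8, 292.7], 0.96)])
108 108 107 103  97  96  81  72  68  65  69  75  79  81  81  7
[... 1797 characters left out ...]
  89  90  89  86  80  77  80  87  93  86  71  60  57  51  44
 75  39  17  12  30  54  81 109 126 128 113  97  96 102 102 104 103 107 103  99 100  89  92  85  87  79  69  51  37  40  34  37
 74  41  16  13  17  33  50  67  85  98 100 101 101 103 107 110 108 106 107 106 107  97  88  80  70  53  37  21  13  13  15  31
 76  42  16   2   9  15  22  32  51  67  75  81  85  91  94  99  95  98  95  94  90  88  71  57  39  30  21  18   7   0  12  32
 73  41  23   6   8   4   5  19  22  32  39  50  56  68  68  72  72  71  68  67  64  54  46  25  19  15  10  13   4  15  13  30
 73  40  19  10  10   3   7   9  15  14  19  24  31  31  34  37  33  36  38  41  37  31  19  13  12   2   6   9   9   3   9  31
```

```bash
python3 - <<'E'
from h import *
for p in((328.9,220.8),(333.6,220.7)): print(tri((300.4,202.8),p))
s=manip.state();print(s['tool_pos'])
E
```

```text
(array([489.2978168 , -22.3419563 ,  96.16365678]), np.float64(0.443202437260403))
(array([488.8145604 , -40.35036284, 113.04721576]), np.float64(0.8792025377719931))
[ 616.79702037 -316.06441613  202.79009679]
```

Emit:
drive_tool(
  moves=[
    {"tx": 0, "ty": 0, "tz": 0, "ax": 0, "ay": 0, "az": -0.211, "gripper": -1},
    {"tx": 0, "ty": 0, "tz": 0, "ax": 0, "ay": 0, "az": -0.211, "gripper": -1},
    {"tx": 0, "ty": 0, "tz": 0, "ax": 0, "ay": 0, "az": -0.211, "gripper": -1},
    {"tx": -0.024, "ty": 0.3, "tz": 0, "ax": 0, "ay": 0, "az": 0, "gripper": -1},
    {"tx": -0.024, "ty": 0.6, "tz": 0, "ax": 0, "ay": 0, "az": 0, "gripper": -1},
    {"tx": -0.024, "ty": 0.77, "tz": 0, "ax": 0, "ay": 0, "az": 0, "gripper": -1},
    {"tx": -0.024, "ty": 0.77, "tz": 0, "ax": 0, "ay": 0, "az": 0, "gripper": -1},
    {"tx": -0.024, "ty": 0.77, "tz": 0, "ax": 0, "ay": 0, "az": 0, "gripper": -1},
    {"tx": -0.024, "ty": 0.77, "tz": 0, "ax": 0, "ay": 0, "az": 0, "gripper": -1},
    {"tx": -0.024, "ty": 0.77, "tz": 0, "ax": 0, "ay": 0, "az": 0, "gripper": -1},
    {"tx": -0.024, "ty": 0.77, "tz": 0, "ax": 0, "ay": 0, "az": 0, "gripper": -1},
    {"tx": -0.024, "ty": 0.77, "tz": 0, "ax": 0, "ay": 0, "az": 0, "gripper": -1},
  ],
)

```text
clock: 22.07
tool_pos: [535.5, -6.6, 196.0]
ee_rot: [179.9, -0.1, -164.1]
ft_force: [0.4, -0.3, -0.5]
opening: 1.003
gripper_force: 0.0
```

Emit:
drive_tool(
  moves=[
    {"tx": -0.024, "ty": 0.77, "tz": 0, "ax": 0, "ay": 0, "az": 0, "gripper": -1},
    {"tx": -0.024, "ty": 0.77, "tz": 0, "ax": 0, "ay": 0, "az": 0, "gripper": -1},
    {"tx": -0.024, "ty": 0.77, "tz": 0, "ax": 0, "ay": 0, "az": 0, "gripper": -1},
    {"tx": -0.024, "ty": 0.77, "tz": 0, "ax": 0, "ay": 0, "az": 0, "gripper": -1},
    {"tx": -0.024, "ty": 0.77, "tz": 0, "ax": 0, "ay": 0, "az": 0, "gripper": -1},
    {"tx": -0.024, "ty": 0.77, "tz": 0, "ax": 0, "ay": 0, "az": 0, "gripper": -1},
    {"tx": -0.024, "ty": 0.77, "tz": 0, "ax": 0, "ay": 0, "az": 0, "gripper": -1},
    {"tx": -0.024, "ty": 0.77, "tz": 0.1, "ax": 0, "ay": 0, "az": 0, "gripper": -1},
    {"tx": -0.024, "ty": 0.45, "tz": 0.3, "ax": 0, "ay": 0, "az": 0, "gripper": -1},
    {"tx": -0.024, "ty": 0.18, "tz": 0.6, "ax": 0, "ay": 0, "az": 0, "gripper": -1},
    {"tx": 0, "ty": 0, "tz": 0.4, "ax": 0, "ay": 0, "az": 0, "gripper": -1},
    {"tx": 0, "ty": 0, "tz": 0.2, "ax": 0, "ay": 0, "az": 0, "gripper": -1},
  ],
)

```text
clock: 23.07
tool_pos: [451.7, 320.2, 113.2]
ee_rot: [-179.9, -0.4, -164.0]
ft_force: [0.1, -0.3, -0.8]
opening: 1.0
gripper_force: 0.0
```

Emit:
drive_tool(
  moves=[
    {"tx": 0, "ty": 0, "tz": 0, "ax": 0, "ay": 0, "az": 0, "gripper": -1},
    {"tx": 0, "ty": 0, "tz": 0, "ax": 0, "ay": 0, "az": 0, "gripper": -1},
    {"tx": 0, "ty": 0, "tz": 0, "ax": 0, "ay": 0, "az": 0, "gripper": -1},
  ],
)

```text
clock: 23.32
tool_pos: [456.5, 320.6, 118.0]
ee_rot: [180.0, 0.1, -164.1]
ft_force: [-0.6, 0.5, 0.3]
opening: 1.005
gripper_force: 0.0
```

Emit:
drive_tool(
  moves=[
    {"tx": -0.03, "ty": -0.05, "tz": 0.3, "ax": 0, "ay": 0, "az": 0, "gripper": -1},
    {"tx": 0, "ty": 0, "tz": 0.4, "ax": 0, "ay": 0, "az": 0, "gripper": -1},
    {"tx": 0, "ty": 0, "tz": 0.4, "ax": 0, "ay": 0, "az": 0, "gripper": -1},
    {"tx": 0, "ty": 0, "tz": 0.25, "ax": 0, "ay": 0, "az": 0, "gripper": -1},
    {"tx": 0, "ty": 0, "tz": 0.1, "ax": 0, "ay": 0, "az": 0, "gripper": -1},
    {"tx": 0, "ty": 0, "tz": 0, "ax": 0, "ay": 0, "az": 0, "gripper": -1},
    {"tx": 0, "ty": 0, "tz": 0, "ax": 0, "ay": 0, "az": 0, "gripper": -1},
    {"tx": 0, "ty": 0, "tz": 0, "ax": 0, "ay": 0, "az": 0, "gripper": -1},
  ],
)

```text
clock: 23.98
tool_pos: [459.3, 319.2, 46.0]
ee_rot: [180.0, 0.2, -164.0]
ft_force: [-0.3, 0.3, 0.5]
opening: 0.997
gripper_force: 0.0
```

Emit:
drive_tool(
  force=90,
  moves=[
    {"tx": 0, "ty": 0, "tz": 0.06, "ax": 0, "ay": 0, "az": 0, "gripper": -1},
    {"tx": 0, "ty": 0, "tz": 0, "ax": 0, "ay": 0, "az": 0, "gripper": 1},
    {"tx": 0, "ty": 0, "tz": 0, "ax": 0, "ay": 0, "az": 0, "gripper": 1},
    {"tx": 0, "ty": 0, "tz": 0, "ax": 0, "ay": 0, "az": 0, "gripper": 1},
    {"tx": 0, "ty": 0, "tz": 0, "ax": 0, "ay": 0, "az": 0, "gripper": 1},
    {"tx": 0, "ty": 0, "tz": 0, "ax": 0, "ay": 0, "az": 0, "gripper": 1},
    {"tx": 0, "ty": 0, "tz": 0, "ax": 0, "ay": 0, "az": 0, "gripper": 1},
    {"tx": 0, "ty": 0, "tz": 0, "ax": 0, "ay": 0, "az": 0, "gripper": 1},
    {"tx": 0, "ty": 0, "tz": 0, "ax": 0, "ay": 0, "az": 0, "gripper": 1},
  ],
)

```text
clock: 24.73
tool_pos: [457.9, 318.7, 41.7]
ee_rot: [180.0, 0.0, -164.0]
ft_force: [-0.5, 0.1, 3.9]
opening: 0.143
gripper_force: 87.6
```

Emit:
drive_tool(
  moves=[
    {"tx": 0, "ty": 0, "tz": -0.2, "ax": 0, "ay": 0, "az": 0, "gripper": 1},
    {"tx": 0, "ty": 0, "tz": -0.5, "ax": 0, "ay": 0, "az": 0, "gripper": 1},
    {"tx": 0, "ty": 0, "tz": -0.7, "ax": 0, "ay": 0, "az": 0, "gripper": 1},
    {"tx": 0, "ty": 0, "tz": -0.7, "ax": 0, "ay": 0, "az": 0, "gripper": 1},
    {"tx": 0, "ty": 0, "tz": -0.6, "ax": 0, "ay": 0, "az": 0.125, "gripper": 1},
    {"tx": 0, "ty": 0, "tz": -0.3, "ax": 0, "ay": 0, "az": 0.125, "gripper": 1},
    {"tx": 0, "ty": -0.3, "tz": 0, "ax": 0, "ay": 0, "az": 0, "gripper": 1},
    {"tx": 0, "ty": -0.6, "tz": 0, "ax": 0, "ay": 0, "az": 0, "gripper": 1},
    {"tx": 0, "ty": -0.75, "tz": 0, "ax": 0, "ay": 0, "az": 0, "gripper": 1},
    {"tx": 0, "ty": -0.75, "tz": 0, "ax": 0, "ay": 0, "az": 0, "gripper": 1},
    {"tx": 0, "ty": -0.75, "tz": 0, "ax": 0, "ay": 0, "az": 0, "gripper": 1},
    {"tx": 0, "ty": -0.75, "tz": 0, "ax": 0, "ay": 0, "az": 0, "gripper": 1},
  ],
)

```text
clock: 25.73
tool_pos: [486.2, 124.1, 191.4]
ee_rot: [-180.0, -0.0, -171.5]
ft_force: [0.6, 1.3, -0.9]
opening: 0.142
gripper_force: 87.8
```

Emit:
drive_tool(
  moves=[
    {"tx": 0, "ty": -0.75, "tz": 0, "ax": 0, "ay": 0, "az": 0, "gripper": 1},
    {"tx": 0, "ty": -0.75, "tz": 0, "ax": 0, "ay": 0, "az": 0, "gripper": 1},
    {"tx": 0, "ty": -0.75, "tz": 0, "ax": 0, "ay": 0, "az": 0, "gripper": 1},
    {"tx": 0, "ty": -0.6, "tz": 0, "ax": 0, "ay": 0, "az": 0, "gripper": 1},
    {"tx": 0, "ty": -0.3, "tz": 0, "ax": 0, "ay": 0, "az": 0, "gripper": 1},
    {"tx": -0.03, "ty": -0.08, "tz": 0, "ax": 0, "ay": 0, "az": 0, "gripper": 1},
    {"tx": 0, "ty": 0, "tz": 0, "ax": 0, "ay": 0, "az": 0, "gripper": 1},
    {"tx": 0, "ty": 0, "tz": 0, "ax": 0, "ay": 0, "az": 0, "gripper": 1},
    {"tx": 0, "ty": 0, "tz": 0, "ax": 0, "ay": 0, "az": 0, "gripper": 1},
    {"tx": 0, "ty": 0, "tz": 0, "ax": 0, "ay": 0, "az": 0, "gripper": 1},
  ],
)

```text
clock: 26.57
tool_pos: [511.7, -32.6, 191.2]
ee_rot: [180.0, -0.0, -171.4]
ft_force: [0.2, 0.1, -2.3]
opening: 0.143
gripper_force: 87.9
```

```bash
cat > capx.py <<'E'
from fit import *
s=manip.state();t=np.array(s['tool_pos']);print(t,s['ee_rot'])
im=np.mean([np.asarray(optics.capture('side')).astype(np.float32) for _ in range(5)],0);np.save('now_side.npy',im);g=im.mean(2)
zc=t[2]-41.7+17.5
def edge(r,z,y,sgn,a):  # subpixel edge position along x direction from profile
    o=np.arange(-14,14.1,.25);acc=0
    for ang in a:
        d=np.array([np.cos(ang)*sgn,np.sin(ang)]);P=np.c_[(r+o)[:,None]*d+[XC,y],np.full(len(o),z)];acc=acc+samp('side',P,g)
    gr=np.gradient(acc/len(a));w=np.clip(gr,0,None);w[w<.4*w.max()]=0;return (w*o).sum()/w.sum(),(acc/len(a))[[0,-1]].round(0)
A=np.radians(np.linspace(-15,15,9))
for n,r,z,XC,y in(('cap',46,zc,t[0],t[1]),('drum',54,120,513,-33.4)):
    R=edge(r,z,y,1,A);L=edge(r,z,y,-1,A);print(n,'R',R,'L',L,'x offset',(R[0]-L[0])/2,'-> x',XC+(R[0]-L[0])/2)
out=cv2.resize(np.clip(im[150:230,270:350]*1.3,0,255).astype(np.uint8),None,fx=7,fy=7,interpolation=cv2.INTER_CUBIC);cv2.imwrite('pics/c10.png',out)
E
python3 capx.py
```

```text
[511.7  -32.59 191.22] [ 179.98   -0.02 -171.39]
cap R (np.float64(1.7299533737481183), array([ 24., 108.], dtype=float32)) L (np.float64(-0.6136343123800491), array([ 29., 129.], dtype=float32)) x offset 1.1717938430640837 -> x 512.8721403408699
drum R (np.float64(0.8587928237094752), array([ 52., 109.], dtype=float32)) L (np.float64(-1.9005899393297854), array([ 54., 110.], dtype=float32)) x offset 1.3796913815196303 -> x 514.3796913815196
```

Emit:
drive_tool(
  moves=[
    {"tx": -0.02, "ty": -0.02, "tz": 0.1, "ax": 0, "ay": 0, "az": 0, "gripper": 1},
    {"tx": 0, "ty": 0, "tz": 0.2, "ax": 0, "ay": 0, "az": 0, "gripper": 1},
    {"tx": 0, "ty": 0, "tz": 0.1, "ax": 0, "ay": 0, "az": 0, "gripper": 1},
    {"tx": 0, "ty": 0, "tz": 0, "ax": 0, "ay": 0, "az": 0, "gripper": 1},
    {"tx": 0, "ty": 0, "tz": 0, "ax": 0, "ay": 0, "az": 0, "gripper": 1},
    {"tx": 0, "ty": 0, "tz": 0, "ax": 0, "ay": 0, "az": 0, "gripper": 1},
  ],
)

```text
clock: 27.32
tool_pos: [513.1, -34.7, 171.1]
ee_rot: [180.0, -0.0, -171.5]
ft_force: [0.2, 0.5, -1.5]
opening: 0.141
gripper_force: 87.9
```

Emit:
drive_tool(
  moves=[
    {"tx": 0, "ty": 0, "tz": 0.04, "ax": 0, "ay": 0, "az": 0, "gripper": 1},
    {"tx": 0, "ty": 0, "tz": 0.04, "ax": 0, "ay": 0, "az": 0, "gripper": 1},
    {"tx": 0, "ty": 0, "tz": 0.04, "ax": 0, "ay": 0, "az": 0, "gripper": 1},
    {"tx": 0, "ty": 0, "tz": 0.04, "ax": 0, "ay": 0, "az": 0, "gripper": 1},
    {"tx": 0, "ty": 0, "tz": 0, "ax": 0, "ay": 0, "az": 0, "gripper": 1},
  ],
)

```text
clock: 27.73
tool_pos: [512.9, -34.5, 162.8]
ee_rot: [180.0, -0.0, -171.5]
ft_force: [0.2, 0.3, -1.9]
opening: 0.141
gripper_force: 87.9
```

Emit:
drive_tool(
  moves=[
    {"tx": 0, "ty": 0.02, "tz": 0.02, "ax": 0, "ay": 0, "az": 0, "gripper": 1},
    {"tx": 0, "ty": 0, "tz": 0.03, "ax": 0, "ay": 0, "az": 0, "gripper": 1},
    {"tx": 0, "ty": 0, "tz": 0.03, "ax": 0, "ay": 0, "az": 0, "gripper": 1},
    {"tx": 0, "ty": 0, "tz": 0, "ax": 0, "ay": 0, "az": 0, "gripper": 1},
  ],
)

```text
clock: 28.07
tool_pos: [512.8, -33.5, 158.9]
ee_rot: [180.0, -0.0, -171.5]
ft_force: [0.6, -0.9, -1.3]
opening: 0.144
gripper_force: 87.9
```

Below the rim already (foot ≈ 117) with no contact force: the plug and lugs are entering. Continue down.

Emit:
drive_tool(
  moves=[
    {"tx": 0, "ty": 0, "tz": 0.04, "ax": 0, "ay": 0, "az": 0, "gripper": 1},
    {"tx": 0, "ty": 0, "tz": 0.04, "ax": 0, "ay": 0, "az": 0, "gripper": 1},
    {"tx": 0, "ty": 0, "tz": 0.04, "ax": 0, "ay": 0, "az": 0, "gripper": 1},
    {"tx": 0, "ty": 0, "tz": 0, "ax": 0, "ay": 0, "az": 0, "gripper": 1},
    {"tx": 0, "ty": 0, "tz": 0, "ax": 0, "ay": 0, "az": 0, "gripper": 1},
  ],
)

```text
clock: 28.48
tool_pos: [513.0, -33.6, 153.1]
ee_rot: [180.0, -0.0, -171.5]
ft_force: [-0.7, -0.4, -2.3]
opening: 0.143
gripper_force: 87.9
```

Emit:
drive_tool(
  moves=[
    {"tx": 0, "ty": 0, "tz": 0.04, "ax": 0, "ay": 0, "az": 0, "gripper": 1},
    {"tx": 0, "ty": 0, "tz": 0.03, "ax": 0, "ay": 0, "az": 0, "gripper": 1},
    {"tx": 0, "ty": 0, "tz": 0.02, "ax": 0, "ay": 0, "az": 0, "gripper": 1},
    {"tx": 0, "ty": 0, "tz": 0, "ax": 0, "ay": 0, "az": 0, "gripper": 1},
    {"tx": 0, "ty": 0, "tz": 0, "ax": 0, "ay": 0, "az": 0, "gripper": 1},
  ],
)

```text
clock: 28.9
tool_pos: [513.1, -33.6, 148.8]
ee_rot: [180.0, 0.0, -171.5]
ft_force: [0.6, -0.6, -2.5]
opening: 0.143
gripper_force: 87.9
```

Emit:
drive_tool(
  moves=[
    {"tx": 0, "ty": 0, "tz": 0.02, "ax": 0, "ay": 0, "az": 0, "gripper": 1},
    {"tx": 0, "ty": 0, "tz": 0, "ax": 0, "ay": 0, "az": 0, "gripper": 1},
    {"tx": 0, "ty": 0, "tz": 0, "ax": 0, "ay": 0, "az": 0, "gripper": 1},
  ],
)

```text
clock: 29.15
tool_pos: [513.1, -33.6, 148.6]
ee_rot: [-180.0, 0.0, -171.5]
ft_force: [-2.2, -0.4, 5.7]
opening: 0.144
gripper_force: 88.8
```

Emit:
drive_tool(
  moves=[
    {"tx": 0, "ty": 0, "tz": 0, "ax": 0, "ay": 0, "az": 0.05, "gripper": 1},
    {"tx": 0, "ty": 0, "tz": 0, "ax": 0, "ay": 0, "az": 0.1, "gripper": 1},
    {"tx": 0, "ty": 0, "tz": 0, "ax": 0, "ay": 0, "az": 0.1, "gripper": 1},
    {"tx": 0, "ty": 0, "tz": 0, "ax": 0, "ay": 0, "az": 0.1, "gripper": 1},
    {"tx": 0, "ty": 0, "tz": 0, "ax": 0, "ay": 0, "az": 0.1, "gripper": 1},
    {"tx": 0, "ty": 0, "tz": 0, "ax": 0, "ay": 0, "az": 0.05, "gripper": 1},
    {"tx": 0, "ty": 0, "tz": 0, "ax": 0, "ay": 0, "az": 0, "gripper": 1},
    {"tx": 0, "ty": 0, "tz": 0, "ax": 0, "ay": 0, "az": 0, "gripper": 1},
  ],
)

```text
clock: 29.82
tool_pos: [513.1, -33.2, 148.7]
ee_rot: [180.0, 0.0, 173.6]
ft_force: [-3.1, 2.6, 5.6]
opening: 0.142
gripper_force: 89.1
```

```bash
python3 -c "
from station import manip
s=manip.state();print(s['tool_pos'],s['ee_rot'],s['ft_force'],s['moment'])"
```

```text
[513.09268784 -33.18496973 148.65356928] [1.79953079e+02 1.59031935e-02 1.73564306e+02] [-3.05960928  2.60255346  5.55999955] [0.26136155 0.68272181 0.20750987]
```

Emit:
drive_tool(
  moves=[
    {"tx": 0, "ty": 0, "tz": 0, "ax": 0, "ay": 0, "az": 0.1, "gripper": 1},
    {"tx": 0, "ty": 0, "tz": 0, "ax": 0, "ay": 0, "az": 0.1, "gripper": 1},
    {"tx": 0, "ty": 0, "tz": 0, "ax": 0, "ay": 0, "az": 0.1, "gripper": 1},
    {"tx": 0, "ty": 0, "tz": 0, "ax": 0, "ay": 0, "az": 0.1, "gripper": 1},
    {"tx": 0, "ty": 0, "tz": 0, "ax": 0, "ay": 0, "az": 0.1, "gripper": 1},
    {"tx": 0, "ty": 0, "tz": 0, "ax": 0, "ay": 0, "az": 0.1, "gripper": 1},
    {"tx": 0, "ty": 0, "tz": 0, "ax": 0, "ay": 0, "az": 0.1, "gripper": 1},
    {"tx": 0, "ty": 0, "tz": 0, "ax": 0, "ay": 0, "az": 0.1, "gripper": 1},
    {"tx": 0, "ty": 0, "tz": 0, "ax": 0, "ay": 0, "az": 0.1, "gripper": 1},
    {"tx": 0, "ty": 0, "tz": 0, "ax": 0, "ay": 0, "az": 0.1, "gripper": 1},
    {"tx": 0, "ty": 0, "tz": 0, "ax": 0, "ay": 0, "az": 0, "gripper": 1},
    {"tx": 0, "ty": 0, "tz": 0, "ax": 0, "ay": 0, "az": 0, "gripper": 1},
  ],
)

```text
clock: 30.82
tool_pos: [513.4, -32.5, 148.7]
ee_rot: [179.9, -0.0, 143.6]
ft_force: [-2.0, 4.3, 5.4]
opening: 0.142
gripper_force: 89.0
```

```bash
python3 capx.py; python3 -c "
from h import *
s=manip.state();print(s['tool_pos'],s['ee_rot'],s['ft_force'],s['moment'])
im=np.load('now_side.npy')[150:225,270:350]
out=cv2.resize(np.clip(im*1.5,0,255).astype(np.uint8),None,fx=7,fy=7,interpolation=cv2.INTER_CUBIC)
t=np.array(s['tool_pos'])
for a,col in((-36.5,(0,0,255)),(s['ee_rot'][2],(0,255,0))):
  for sg in(1,-1):
    for r,z in ((50,122),(33,160)):
      c=np.radians(a)
      u,v=proj('side',[514+sg*r*np.cos(c),-33.3+sg*r*np.sin(c),z]);cv2.circle(out,(int((u-270+.5)*7),int((v-150+.5)*7)),2,col,-1)
cv2.imwrite('pics/c10.png',out)
"
```

```text
[513.41 -32.53 148.66] [179.85  -0.03 143.58]
cap R (np.float64(6.783453826163197), array([ 32., 105.], dtype=float32)) L (np.float64(5.519637823828598), array([ 13., 109.], dtype=float32)) x offset 0.6319080011672997 -> x 514.042680331386
drum R (np.float64(0.08790785846268137), array([ 18., 109.], dtype=float32)) L (np.float64(-2.508059746567454), array([ 13., 110.], dtype=float32)) x offset 1.2979838025150676 -> x 514.2979838025151
[513.4255723  -32.50079613 148.66906877] [ 1.79847076e+02 -3.12821894e-02  1.43591074e+02] [-2.20352835  3.33854599  5.0788691 ] [0.69022904 0.47160958 0.21915746]
```

View pics/c10.png

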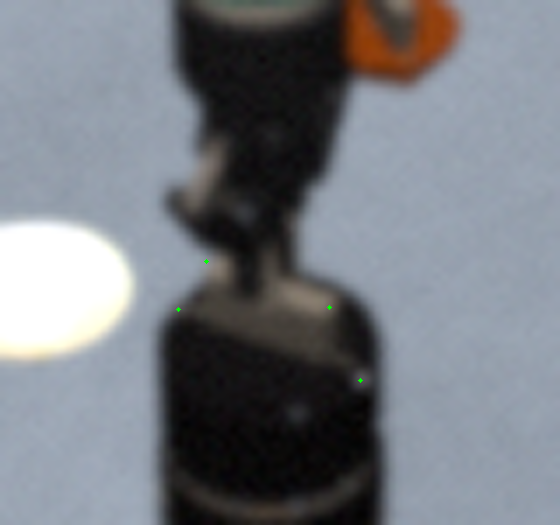

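```bash
python3 -c "
from station import manip
print(manip.sign_off())"
```

```text
the job is handed in; nothing more can be done
None
```

The job is handed in after about 31 s: the four lumps are in the bowl, the empty tray is back flat on the table, and the arm is still gripping the lid at the run mark, turned 45° clockwise and short of the lock. Only two lumps were directly visible; I inferred the other two are stacked under them from the measured height and because none showed on the tray or table.

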